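# Load the tape feeder bank and hang the cassettes on its axle

### The job

Stand every dark tape cassette on the bench upright in a bay of the feeder bank's cradle, one to a bay with its eye facing the side plates, then push the ratchet lever down to its third notch and let go, so that the cradle lifts the eyes level with those in the side plates. Slide the axle, from the side with the ledge, through both plates and all the cassettes until its tab meets the plate, let it go, and then hold the release button down until the lever is fully up again, leaving the cassettes hanging on the axle. Leave everything else on the bench where it is.

Things in the scene. Friction and masses are not known exactly. Their poses are not given: they have to be found in the camera images.
- rack: Feeder bank fixed to the bench: dark base, two upright aluminium side plates (6 mm thick, 70 mm along x, 123 mm tall) with outer faces at y = -81 and +81 mm, inner at -75 and +75. Origin on the bench midway between them; z up, y from plate to plate, -x the front. Beyond the +y plate is a grey housing (y 97 to 127, x -31 to 95, 100 mm tall) with the lever on its outer side and the button on top.
- axle_eye (a point): Middle of the square eye, 19 mm wide, in the -y side plate, at its outer face: x = 0, y = -81 mm, 99 mm above the bench; axes as rack. The +y plate has a matching eye. The axle goes in here along +y. Just below the eye's edge a ledge (36 mm out from the plate, 40 mm wide, top 89.5 mm above the bench) carries the axle's tab.
- cradle_floor (a point): Middle of the floor of the grey lifting cradle between the side plates, 22 mm above the bench when down; axes as rack. Four bays side by side, each 62 mm long in x and 33 mm wide in y, centred at y = -54, -18, +18 and +54 mm; walls between them rise 32 mm and end lips 16 mm above the floor. The cradle rises 7 mm per notch of the lever (33 mm per rad).
- brake_lever (a joint): Ratchet lever, rad: 0 = fully up, grows as its grip is pushed down and the cradle rises, to 1.15. A pawl holds it in notches at about 0.2, 0.4, 0.6, 0.8 and 1.0; push about 0.06 past a notch for the pawl to drop in. A spring returns it to the last notch passed, or to 0 while the button is held down; it cannot go back one notch. About 5 N at the grip.
- lever_grip (a point): Middle of the lever's black grip, a bar 22 mm thick and 60 mm long along the rack's y (y = 129 to 189 mm). It swings in an arc of 140 mm radius about the hinge at x = 30, z = 85 mm of the rack's frame: at lever value q it is at x = 30 - 140 cos(1.047 - q), z = 85 + 140 sin(1.047 - q) mm, y = 163 mm.
- button_top (a point): Middle of the top of the round black release button (28 mm across) on the grey housing, 116 mm above the bench. It goes down 8 mm (about 3 N at the bottom); beyond 5 mm the pawl is out. Keep it down until the lever is all the way up, 1 to 2 s.
- axle: Axle, 215 mm long: a round steel shaft 12 mm thick with a rounded tip, and at its other end an upright black tab 45 mm long (x -30 to 15), 14 mm thick, 38 mm tall to hold it by, on a foot 36 mm wide and 6 mm thick. Origin: underside of the foot; x along the shaft to the tip, z up. The shaft's axis is 6 mm above the underside, flush with the foot below.
- axle_tip (a point): End of the axle's shaft, 185 mm along x from the axle's origin, on the shaft's axis. With the tab against the -y side plate it stands at y = +89 mm in the rack's frame.
- cassette1: Dark tape cassette, upright block 56 mm (x) by 26 mm (y) by 80 mm tall on a heavy steel foot, the same turned by 180 degrees, with a round pale reel window on both broad faces and a square eye 22 mm wide right through along y, centred 56 mm above the underside. Origin: centre of the underside. 110 to 230 g. May be absent (None): three or four are on the bench.
- cassette2: Dark tape cassette, upright block 56 mm (x) by 26 mm (y) by 80 mm tall on a heavy steel foot, the same turned by 180 degrees, with a round pale reel window on both broad faces and a square eye 22 mm wide right through along y, centred 56 mm above the underside. Origin: centre of the underside. 110 to 230 g. May be absent (None): three or four are on the bench.
- cassette3: Dark tape cassette, upright block 56 mm (x) by 26 mm (y) by 80 mm tall on a heavy steel foot, the same turned by 180 degrees, with a round pale reel window on both broad faces and a square eye 22 mm wide right through along y, centred 56 mm above the underside. Origin: centre of the underside. 110 to 230 g. May be absent (None): three or four are on the bench.
- cassette4: Dark tape cassette, upright block 56 mm (x) by 26 mm (y) by 80 mm tall on a heavy steel foot, the same turned by 180 degrees, with a round pale reel window on both broad faces and a square eye 22 mm wide right through along y, centred 56 mm above the underside. Origin: centre of the underside. 110 to 230 g. May be absent (None): three or four are on the bench.
- screwdriver: Bystander, a screwdriver; to be left where it is.
- solder_spool: Bystander, a spool; to be left where it is.
- flux_bottle: Bystander, a bottle; to be left where it is.
- heatsink: Bystander, a heatsink; to be left where it is.
- parts_dish: Bystander, a dish; to be left where it is.
- flux_brush: Bystander, a brush; to be left where it is.
Not all that is in view belongs to the job. What is shaped like the cassette2 but pink is not meant.

How it is judged:
On the way, in this order (a step that is already met when the one before it is completed fails the run):
1. every cassette stands on the cradle's floor in a bay (x of cassette1 in the frame of cradle_floor between -0.008 and 0.008 m and y of cassette1 in the frame of cradle_floor between -0.075 and 0.075 m and z of cassette1 in the frame of cradle_floor between -0.005 and 0.006 m and angle between the y axis of each of cassette1, cassette2, cassette3, cassette4 and the y axis of rack, either way round below 0.15 rad and angle between each of cassette1, cassette2, cassette3, cassette4's own z axis and vertical below 0.15 rad and x of cassette2 in the frame of cradle_floor between -0.008 and 0.008 m and y of cassette2 in the frame of cradle_floor between -0.075 and 0.075 m and z of cassette2 in the frame of cradle_floor between -0.005 and 0.006 m and x of cassette3 in the frame of cradle_floor between -0.008 and 0.008 m and y of cassette3 in the frame of cradle_floor between -0.075 and 0.075 m and z of cassette3 in the frame of cradle_floor between -0.005 and 0.006 m and x of cassette4 in the frame of cradle_floor between -0.008 and 0.008 m and y of cassette4 in the frame of cradle_floor between -0.075 and 0.075 m and z of cassette4 in the frame of cradle_floor between -0.005 and 0.006 m), for 0.3 s.
2. the lever rests in its third notch, let go, with the cassettes in the lifted cradle (all of step 1 and value of joint brake_lever between 0.52 and 0.72 rad and contact force between the fingers and brake_lever below 0.3 N), for 0.5 s.
3. the axle is through both plates, its tab at the plate (y of axle_tip in the frame of rack above 0.082 m and x of axle_tip in the frame of rack between -0.01 and 0.01 m and z of axle_tip in the frame of rack between 0.085 and 0.11 m and angle between the x axis of axle and the y axis of rack, either way round below 0.08 rad), for 0.3 s.
4. the lever is released and fully up (value of joint brake_lever below 0.06 rad), for 0.2 s.
At the end, for the whole second after the job is handed in: The lever is fully up (below 0.06 rad), the axle is through both side plates with its tab within 7 mm of the plate and released, and every cassette hangs on it upright (within 0.15 rad), 6 to 24 mm clear of the cradle's floor, all at rest (all of step 3 and value of joint brake_lever below 0.06 rad and linear speed of each of axle, cassette1, cassette2, cassette3, cassette4 below 0.02 m/s and x of cassette1 in the frame of cradle_floor between -0.008 and 0.008 m and y of cassette1 in the frame of cradle_floor between -0.075 and 0.075 m and z of cassette1 in the frame of cradle_floor between 0.006 and 0.024 m and angle between the y axis of each of cassette1, cassette2, cassette3, cassette4 and the y axis of rack, either way round below 0.15 rad and angle between each of cassette1, cassette2, cassette3, cassette4's own z axis and vertical below 0.15 rad and x of cassette2 in the frame of cradle_floor between -0.008 and 0.008 m and y of cassette2 in the frame of cradle_floor between -0.075 and 0.075 m and z of cassette2 in the frame of cradle_floor between 0.006 and 0.024 m and x of cassette3 in the frame of cradle_floor between -0.008 and 0.008 m and y of cassette3 in the frame of cradle_floor between -0.075 and 0.075 m and z of cassette3 in the frame of cradle_floor between 0.006 and 0.024 m and x of cassette4 in the frame of cradle_floor between -0.008 and 0.008 m and y of cassette4 in the frame of cradle_floor between -0.075 and 0.075 m and z of cassette4 in the frame of cradle_floor between 0.006 and 0.024 m); the robot touches nothing.
It fails at once if a bystander is shoved more than 40 mm (distance of any of screwdriver, solder_spool, flux_bottle, heatsink, parts_dish, flux_brush from where it was at the start of the episode above 0.04 m).
Of cassette1, cassette2, cassette3, cassette4 only 3 to 4 are there at a start; the rules pass over those that are not, and their reading is None.
At some moment in a run one of cassette1, cassette2, cassette3, cassette4, axle may be knocked a few centimetres aside while the robot is not near it.
It also fails if it takes over 210 s, if anything falls off the work surface, if the arm or the gripper's body presses on something with over 40 N, if the wrist force passes 120 N, or if a joint passes its speed limit or range.

### The arm

A 6-joint arm with a two-finger parallel gripper is mounted at the origin on the work surface. World frame = base frame: x ahead of the robot, y to its left, z up, the work surface at z = 0. Lengths are in m, angles in rad, forces in N, time in s.
With the tool pointing down it reaches from about 0.425 to 0.95 m from the base axis. Payload 14.7 kg.
Tool frame: the origin (TCP) lies on the centre line of the jaws, within the pads' length; the fingertips stand 25 mm ahead of it and the grasp point (between the pads) lies 6 mm ahead of it (tip_extent is the z of the fingertips in the tool frame, in m); z points along the fingers, y is the line along which they close (so a half turn about z gives the same grasp; the last joint's range is limited). The gripper opens to 85 mm and grips with 20 to 120 N. Pads are 22 mm wide; open, the fingers measure 114 mm over their backs; the gripper's body (76 mm by 85 mm) begins 54 mm behind the grasp point. The pads swing forward as they close: fully open they stand 13 mm farther back than shut.
Start: joints at [-1.322, 0.48, 1.596, -0, 1.065, -0.047], TCP at [0.189, -0.622, 0.256] pointing down, gripper open.
Joint ranges: [-2.75, 2.75], [-0.82, 2.05], [0.23, 2.67], [-1.56, 4.7], [0.09, 2.69], [-2.92, 2.92]. Speed limits (rad/s): [1.89, 1.89, 2.39, 3.01, 3.01, 3.01].

### API

Orientations are given as [roll, pitch, yaw] about the fixed x, y, z axes, in that order (R = Rz(yaw) Ry(pitch) Rx(roll)).
In Python, from rig import * gives the robot as it stands.
- The arm moves only by the tool arm_command, never from a script. Its argument "targets" is a list that holds one entry, the list of rows, each a list of 5 numbers: the shift along the tool's x, y, z in mm, then the turn about the tool's z in degrees, then the finger opening in mm, from 0 to 85.4. In form: [[[dx, dy, dz, roll, claw], ...]]. A call has 1 to 5 rows; each row shifts and turns the commanded pose from where the row before left it, along the tool's axes as they then stand; what a row does not reach is not made up. A row lasts 1/10 s, in which the tool goes at most 50 mm and 8.59 degrees, less where a joint would pass 70% of its speed; a pose out of reach is approached as far as the arm can. A call with a gripper value outside its range is refused whole. The fingers move at their own pace and stop on an object; "grip_force" is the grip in N (left out, the last holds). Time passes only in rows, so rows that do not move let the fingers close. It gives the time, the measured TCP pose, the force, the opening and the grip force at its end, in the units of the state.
- state(): the state, without advancing time (a new reading comes with each control period).
- snapshot(name): name is "scene" or "top"; returns a dict with "pixels" (384x512x3 uint8, red, green, blue), "z_map" (384x512 float32, m along the optical axis (not along the pixel's ray), 0 where there is no reading), "intrinsics" (3x3 intrinsics, pixels), "D" ([k1, k2, p1, p2, k3] as OpenCV has them; the pictures are not rectified), "view" (4x4, takes a point from world to camera coordinates). Camera axes: x right, y down, z forward; pixel columns grow to the right and rows downward; lengths in m; the calibration is good to about 2 mm. A picture is of the moment at which its call begins.
- hand_in(): hands the job in; it is judged then, once.
The state is a dict: "time_s": time; "qpos": joint angles; "qvel": joint speeds; "tau": joint torques, N m; "tool_pos": TCP position; "tool_rot": TCP orientation; "ft_force": force on the tool from outside, world axes, zero at the start; "wrist_torque": the same for the moment, N m; "grip_width": opening from 0.0 (shut) to 1.0 (fully open); "finger_force": force on a finger pad.
Only numpy, scipy, OpenCV 4.12 (cv2) and the standard library are available. Lean on these libraries where they do the work, as an engineer would, in place of code of your own. Each camera call takes 0.05 s, during which the arm holds its last target. There are 200 camera calls.

## Working session

There is one attempt and no reset: what is moved stays moved. The work goes in short steps, Python scripts to look and compute and a tool call to move; the robot and the scene stay as the last step left them, time stands still between calls to the robot, and variables do not carry over. Pictures are saved under pics/ and viewed, at most 14 in all, crops included, and the job is handed in when it is done.

Besides the shell and the picture viewer there is one more tool, called after ">>>" by a JSON object that holds its "op" and its "data", one argument or row to a line. arm_command: Moves the arm, as the interface text tells. Its arguments: {"type":"object","properties":{"targets":{"type":"array"},"grip_force":{"type":"number"}},"required":["targets"]}

```bash
ls; mkdir -p pics; cat > h.py <<'E'
from rig import *
import numpy as np, cv2
def shot(n):
    s=snapshot(n); np.savez('/tmp/%s.npz'%n,**s); return s
def world(s,z_known=None):
    # per-pixel world points from the depth map
    h,w=s['z_map'].shape; K=np.array(s['intrinsics']); D=np.array(s['D'])
    u,v=np.meshgrid(np.arange(w),np.arange(h))
    p=cv2.undistortPoints(np.stack([u,v],-1).reshape(-1,1,2).astype(np.float64),K,D).reshape(h,w,2)
    z=s['z_map']; c=np.dstack([p[...,0]*z,p[...,1]*z,z])
    V=np.array(s['view']); return (c-V[:3,3])@V[:3,:3]
E
python3 - <<'E'
from h import *
for n in('scene','top'):
    s=shot(n); cv2.imwrite(f'pics/{n}0.png',s['pixels'][...,::-1].repeat(1,0))
    V=np.array(s['view']);print(n,-V[:3,:3].T@V[:3,3],V[2,:3],s['D'],np.array(s['intrinsics'])[0])
print(state())
E
```

```text
pics
scene [ 1.0581353  -0.81565809  0.82301883] [-0.43698737  0.68371705 -0.5844425 ] [0.0466046 0.        0.        0.        0.       ] [417.45175275   0.         256.98654317]
top [0.38174    0.02198651 1.56859645] [ 0.12053384  0.00149914 -0.99270809] [0.01312252 0.         0.         0.         0.        ] [393.8702331    0.         254.10901921]
{'time_s': 0.1, 'qpos': array([-1.32162330e+00,  4.80769777e-01,  1.59684194e+00,  1.74117336e-05,
        1.06510148e+00, -4.65701383e-02]), 'qvel': array([ 0.00050708, -0.00081536, -0.00204974, -0.00105906, -0.0003475 ,
        0.00062349]), 'tau': array([ 3.67448796e-03, -9.52254510e+01, -4.31041253e+01,  1.66794034e-04,
        5.27144352e-03, -3.49620825e-05]), 'tool_pos': array([ 0.18939758, -0.62141708,  0.25572454]), 'tool_rot': array([-3.14047403e+00, -6.73714847e-05,  2.95734681e-01]), 'ft_force': array([ 0.20502388, -0.49526541, -0.52280542]), 'wrist_torque': array([ 0.0708986 , -0.03246515,  0.00755567]), 'finger_force': 0.0, 'grip_width': 0.9992207747407548}
```

View pics/scene0.png

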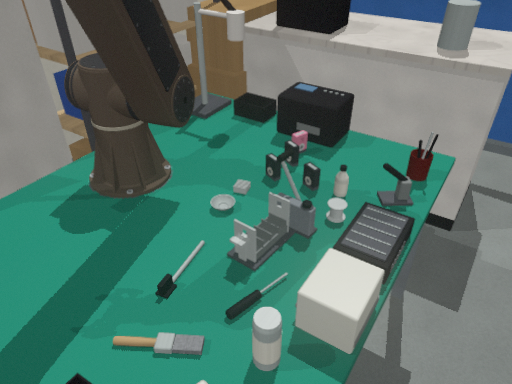

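View pics/top0.png

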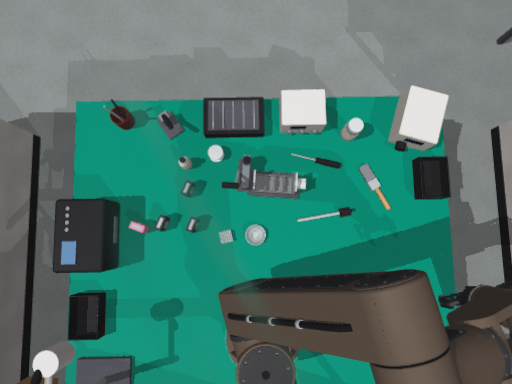

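The scene view shows three dark cassettes, at (272,166), (292,153) and (312,175), and a pink one at (300,140). The rack is at (265,230) and the axle runs from (165,285) to (203,243). In the top view the cassettes are at (187,188), (162,222) and (192,225), the rack at (275,184) and the axle from (298,220) to (345,212).

```bash
python3 - <<'E'
from h import *
s=dict(np.load('/tmp/top.npz')); W=world(s); px=s['pixels']
print('bench z',np.median(W[240:280,150:200,2]))
def rect(name,r0,r1,c0,c1,zlo,zhi):
    m=np.zeros(W.shape[:2],bool); m[r0:r1,c0:c1]=1
    m&=(W[...,2]>zlo)&(W[...,2]<zhi); P=W[m]
    if len(P)<4: print(name,'few',len(P));return
    (c,sz,a)=cv2.minAreaRect(P[:,:2].astype(np.float32)*1000)
    print(name,len(P),'c',np.round(c,1),'sz',np.round(sz,1),'ang',round(a,1),'zmed',P[:,2].max().round(4),np.median(P[:,2]).round(4),'mean',P[:,:2].mean(0).round(4))
for n,b in dict(A=(175,200,175,200),B=(210,235,150,174),C=(213,236,180,204),pink=(215,237,126,152)).items():
    rect(n,*b,.065,.1)
rect('tab',200,222,335,356,.025,.05); rect('shaft',205,225,296,338,.005,.02)
rect('plates',165,205,240,312,.112,.135); rect('housing',150,200,230,262,.09,.11); rect('button',150,170,236,256,.108,.13)
rect('grip',170,195,215,245,.1,.3)
for n,b in dict(spool=(140,165,205,228),bottle=(150,172,176,195),heatsink=(226,246,215,237),dish=(222,248,243,270)).items(): rect(n,*b,.01,.2)
crop=px[140:250,120:360,::-1]; cv2.imwrite('pics/c1.png',cv2.resize(crop,None,fx=3.3,fy=3.3,interpolation=cv2.INTER_CUBIC))
s2=dict(np.load('/tmp/scene.npz'));crop=s2['pixels'][125:305,150:360,::-1]; cv2.imwrite('pics/c2.png',cv2.resize(crop,None,fx=3.3,fy=3.3,interpolation=cv2.INTER_CUBIC))
E
```

```text
bench z 0.0014664524313543576
A 110 c [572.1 281.5] sz [26.8 55.3] ang 67.0 zmed 0.0884 0.081 mean [0.5715 0.2806]
B 119 c [441.  380.8] sz [27.1 56.5] ang 65.4 zmed 0.0915 0.0815 mean [0.4411 0.3791]
C 111 c [433.1 262.5] sz [27.  55.4] ang 66.4 zmed 0.0909 0.0816 mean [0.4331 0.2616]
pink 115 c [427.9 470. ] sz [56.6 26.8] ang 69.8 zmed 0.0905 0.0823 mean [0.4274 0.4693]
tab 44 c [ 473.4 -331.8] sz [13.7 43.3] ang 10.1 zmed 0.0452 0.0384 mean [ 0.4735 -0.331 ]
shaft 180 c [ 465.7 -221.2] sz [162.6  75.2] ang 88.8 zmed 0.0194 0.0092 mean [ 0.4608 -0.2212]
plates 68 c [590.1 -38.9] sz [194.7  72.9] ang 82.8 zmed 0.1296 0.123 mean [ 0.5887 -0.0587]
housing 237 c [624.3  58.7] sz [133.9  57.6] ang 4.6 zmed 0.11 0.1011 mean [0.6217 0.0554]
button 51 c [663.5  50.3] sz [39.5 31.3] ang 32.1 zmed 0.1212 0.1155 mean [0.6674 0.0507]
grip 175 c [583.   86.9] sz [ 55.6 107. ] ang 44.8 zmed 0.2251 0.2117 mean [0.5758 0.0948]
spool 177 c [713.8 172.8] sz [57.3 56.5] ang 59.3 zmed 0.0622 0.0535 mean [0.7138 0.1734]
bottle 136 c [686.5 293.3] sz [67.4 41.6] ang 3.6 zmed 0.1213 0.0763 mean [0.6699 0.2882]
heatsink 88 c [382.2 147.5] sz [45.2 65.3] ang 14.7 zmed 0.0324 0.0226 mean [0.3841 0.138 ]
dish 239 c [390.1  22.5] sz [76.1 76.6] ang 25.0 zmed 0.0352 0.0178 mean [0.3898 0.022 ]
```

View pics/c1.png

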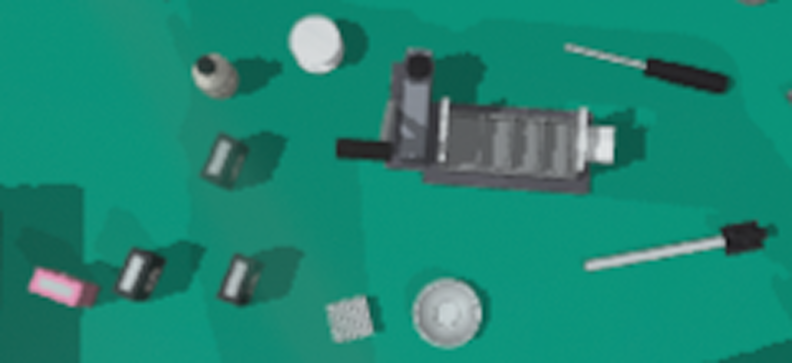

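View pics/c2.png

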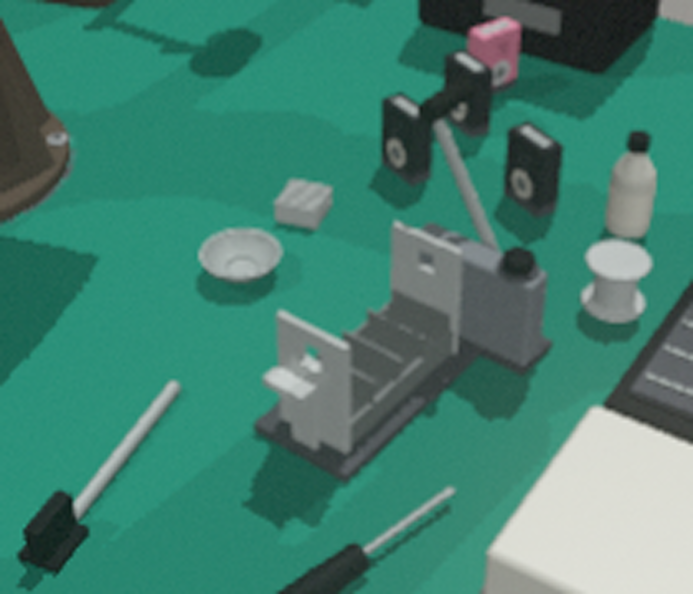

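The crops confirm three dark cassettes. The axle's tab is at its -y end and its tip points toward +y. The ledge is on the plate at world -y, and the lever and button are at world +y.

```bash
python3 - <<'E'
from h import *
for n in('top','scene'):
    s=dict(np.load(f'/tmp/{n}.npz')); W=world(s); X,Y,Z=W[...,0],W[...,1],W[...,2]
    print(n,'bench',np.median(Z[(X>.45)&(X<.5)&(Y>-.1)&(Y<.05)&(abs(Z)<.02)]))
    def rect(t,m):
        P=W[m]
        if len(P)<5: print(t,len(P));return
        c,sz,a=cv2.minAreaRect(P[:,:2].astype(np.float32)*1000); print(t,len(P),np.round(c,1),np.round(sz,1),round(a,1),P[:,2].mean().round(4))
    R=(X>.52)&(X<.7)
    rect('plate -y',R&(Y<-.09)&(Y>-.14)&(Z>.112)&(Z<.13)); 
    rect('plate +y',R&(Y<.045)&(Y>.0)&(Z>.117)&(Z<.132)&(X<.64))
    rect('ledge',R&(Y<-.1)&(Y>-.17)&(Z>.08)&(Z<.1))
    rect('housing',R&(Y>.03)&(Y<.1)&(Z>.094)&(Z<.107))
    rect('button',R&(Y>.02)&(Y<.09)&(Z>.111)&(Z<.12)&(X>.645))
    for k,(x,y) in dict(A=(.572,.281),B=(.441,.38),C=(.433,.262)).items(): rect(k,(np.hypot(X-x,Y-y)<.05)&(Z>.072)&(Z<.09))
    rect('tab',(np.hypot(X-.473,Y+.332)<.05)&(Z>.03)&(Z<.05))
    m=(Z>.007)&(Z<.022)&(X>.42)&(X<.5)&(Y>-.305)&(Y<-.12)
    g=s['pixels'].astype(int); m&=(g.max(2)-g.min(2)<35)&(g.min(2)>90)
    P=W[m][:,:2]; print('shaft',len(P),P.min(0),P.max(0), cv2.fitLine(P.astype(np.float32),cv2.DIST_HUBER,0,.001,.001).ravel())
E
```

```text
top bench 0.0011145863487105729
plate -y 36 [ 580.6 -132.5] [ 6.4 68.2] 84.8 0.1223
plate +y 31 [595.3  22.8] [ 5.9 67.7] 84.8 0.1234
ledge 103 [ 578.8 -149.5] [40.7 65.5] 85.2 0.0902
housing 209 [631.   60.5] [ 44.8 125. ] 83.7 0.1008
button 38 [670.1  50.4] [23.5 30.4] 62.8 0.1158
A 106 [572.1 281.4] [26.8 55.2] 67.0 0.0813
B 108 [440.9 381. ] [26.6 56.2] 65.5 0.082
C 106 [433.1 262.3] [26.  55.3] 67.2 0.0815
tab 42 [ 473.4 -332.2] [13.6 42.4] 10.3 0.0385
shaft 94 [ 0.44089326 -0.30376899] [ 0.47385819 -0.14629711] [ 0.16298449 -0.98662865  0.4561739  -0.22293346]
scene bench -0.0010036254627378961
plate -y 102 [ 581.6 -134.2] [ 8.7 72.5] 82.7 0.119
plate +y 65 [595.   21.2] [10.  70.1] 85.1 0.1209
ledge 237 [ 582.6 -150.1] [39.3 69.4] 89.4 0.0891
housing 242 [633.7  57.7] [ 46.3 128.3] 71.3 0.0996
button 49 [673.2  48.7] [25.9 23.5] 70.3 0.1149
A 101 [575.5 280.5] [31.7 59.3] 63.2 0.0783
B 80 [443.7 380.3] [29.  62.5] 64.4 0.0781
C 75 [432.5 259.9] [26.8 56.5] 67.5 0.0779
tab 106 [ 475.7 -333.9] [14.3 44.5] 9.8 0.0363
shaft 160 [ 0.44222126 -0.30348541] [ 0.47598243 -0.14553663] [ 0.16452682 -0.9863726   0.45933846 -0.22932333]
```

```bash
cat >> h.py <<'E'
RO=np.array([.5881,-.0555]); RY=np.radians(-5.25)
def rk(x,y):  # rack mm -> world m
    c,s=np.cos(RY),np.sin(RY); return RO+np.array([c*x-s*y,s*x+c*y])/1000
def go(x,y,z,yawdeg):
    s=state(); p=s['tool_pos']; w=s['tool_rot'][2]; d=(np.array([x,y,z])-p)*1000
    c,n=np.cos(w),np.sin(w)
    a=np.array([c*d[0]+n*d[1], n*d[0]-c*d[1], -d[2]])
    r=(np.degrees(w)-yawdeg+180)%360-180
    print('t',round(s['time_s'],2),'pos',np.round(p*1000,1),'rpy',np.degrees(s['tool_rot']).round(2),'F',s['ft_force'].round(1),'w',round(s['grip_width'],3),
      '\n-> tool shift mm',a.round(1),'then turn',round(r,1),'min rows',int(np.ceil(np.linalg.norm(a)/50)),int(np.ceil(abs(r)/8.55)))
E
```

>>> {"op": "arm_command", "data": {
  "targets": [
    [[44,-20,-8,0,85],[44,-20,-8,0,85],[44,-20,-8,0,85],[44,-20,-8,0,85],[44,-20,-8,0,85]]
  ],
  "grip_force": 40
}}

```text
time_s: 0.6
tool_pos: [0.3718, -0.4604, 0.2964]
tool_rot: [-3.141, 0.0, 0.296]
ft_force: [0.6, -0.4, -0.4]
grip_width: 0.996
finger_force: 0.0
```

>>> {"op": "arm_command", "data": {
  "targets": [
    [[44,-20,-8,0,85],[44,-20,-8,0,85],[44,-20,-8,0,85],[44,-20,-8,0,85],[44,-20,-8,0,85]]
  ]
}}

```text
time_s: 1.1
tool_pos: [0.5532, -0.3005, 0.3365]
tool_rot: [-3.141, 0.0, 0.296]
ft_force: [0.9, -0.3, -0.9]
grip_width: 0.995
finger_force: 0.0
```

>>> {"op": "arm_command", "data": {
  "targets": [
    [[16,-46,0,0,85],[16,-46,0,0,85],[16,-46,0,0,85],[16,-46,0,0,85],[16,-46,0,0,85]]
  ]
}}

```text
time_s: 1.6
tool_pos: [0.5611, -0.0569, 0.3361]
tool_rot: [-3.141, 0.0, 0.296]
ft_force: [1.5, -0.3, 0.7]
grip_width: 0.994
finger_force: 0.0
```

>>> {"op": "arm_command", "data": {
  "targets": [
    [[16,-46,0,0,85],[16,-46,0,0,85],[16,-46,0,0,85],[16,-46,0,0,85],[16,-46,0,0,85]]
  ]
}}

```text
time_s: 2.1
tool_pos: [0.5706, 0.1865, 0.3361]
tool_rot: [3.142, 0.0, 0.296]
ft_force: [1.1, -1.7, 0.4]
grip_width: 0.991
finger_force: 0.0
```

>>> {"op": "arm_command", "data": {
  "targets": [
    [[0,0,0,-8.5,85],[0,0,0,-8.5,85],[0,0,0,-8.5,85],[0,0,0,-8.5,85],[0,0,0,-8.5,85]]
  ]
}}

```text
time_s: 2.6
tool_pos: [0.5708, 0.1845, 0.3359]
tool_rot: [-3.141, 0.001, 1.044]
ft_force: [0.1, -0.1, -0.4]
grip_width: 0.994
finger_force: 0.0
```

```bash
python3 -c "
from h import *
go(.5725,.281,.20,66.7)"
```

```text
t 2.6 pos [570.8 184.5 335.9] rpy [-1.7997e+02  3.0000e-02  5.9810e+01] F [ 0.1 -0.1 -0.4] w 0.994 
-> tool shift mm [ 84.2 -47.  135.9] then turn -6.9 min rows 4 1
```

>>> {"op": "arm_command", "data": {
  "targets": [
    [[21,-12,28,0,85],[21,-12,28,0,85],[21,-12,28,0,85],[21,-11,28,0,85],[0,0,24,-7,85]]
  ]
}}

```text
time_s: 3.1
tool_pos: [0.5728, 0.2831, 0.1984]
tool_rot: [-3.141, 0.0, 1.161]
ft_force: [0.5, -0.5, -0.2]
grip_width: 0.994
finger_force: 0.0
```

```bash
python3 - <<'E'
from h import *
go(.5725,.281,.07,66.7)
s=shot('top'); W=world(s); X,Y,Z=W[...,0],W[...,1],W[...,2]
for n in('top','scene'):
    s=shot(n)
    a=s['pixels'][...,::-1]; a=a[130:260,110:360] if n=='top' else a[100:305,140:390]
    cv2.imwrite(f'pics/{n}1.png',cv2.resize(a,None,fx=2.8,fy=2.8,interpolation=cv2.INTER_CUBIC))
E
```

```text
t 3.1 pos [572.8 283.1 198.4] rpy [-179.95    0.     66.53] F [ 0.5 -0.5 -0.2] w 0.994 
-> tool shift mm [ -2.    0.6 128.4] then turn -0.2 min rows 3 1
```

View pics/scene1.png

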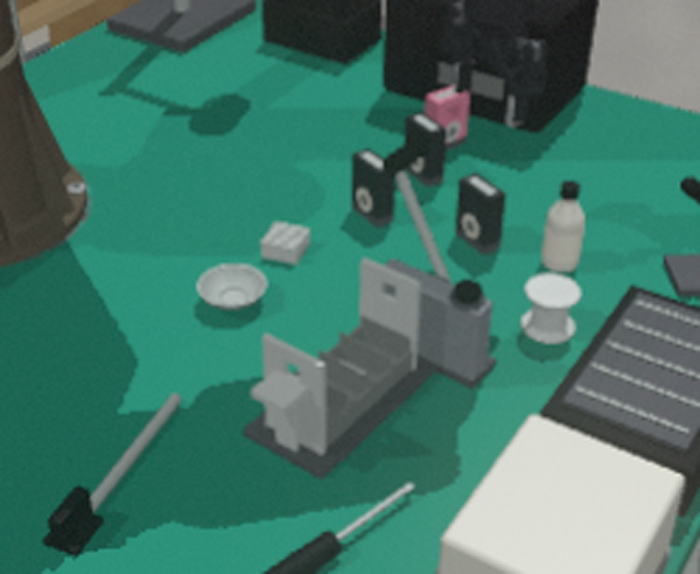

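Scene crop: the open fingers, at about (450,70) and (515,105), straddle cassette A at (480,210) directly below. Nothing else has moved.

>>> {"op": "arm_command", "data": {
  "targets": [
    [[-2,0,40,0,85],[0,0,40,0,85],[0,0,30,0,85],[0,0,18,0,85],[0,0,0,0,85]]
  ]
}}

```text
time_s: 3.75
tool_pos: [0.572, 0.278, 0.0714]
tool_rot: [-3.14, 0.002, 1.156]
ft_force: [-0.4, 0.2, -0.1]
grip_width: 0.995
finger_force: 0.0
```

>>> {"op": "arm_command", "data": {
  "targets": [
    [[0,0,0,0,50],[0,0,0,0,50],[0,0,0,0,50],[0,0,0,0,50],[0,0,0,0,50]]
  ]
}}

```text
time_s: 4.25
tool_pos: [0.5736, 0.2793, 0.0745]
tool_rot: [3.14, -0.002, 1.159]
ft_force: [-1.1, -0.6, 6.6]
grip_width: 0.646
finger_force: 41.1
```

>>> {"op": "arm_command", "data": {
  "targets": [
    [[0,0,-20,0,50],[0,0,-50,0,50],[0,0,-50,0,50],[0,0,-50,0,50],[0,0,-50,0,50]]
  ]
}}

```text
time_s: 4.75
tool_pos: [0.5722, 0.2787, 0.296]
tool_rot: [3.14, -0.001, 1.159]
ft_force: [0.8, 0.4, -2.1]
grip_width: 0.65
finger_force: 43.9
```

>>> {"op": "arm_command", "data": {
  "targets": [
    [[0,0,-50,0,50],[0,0,0,-6,50],[0,0,0,-6,50],[0,0,0,-6,50],[0,0,0,0,50]]
  ]
}}

```text
time_s: 5.25
tool_pos: [0.5724, 0.2788, 0.3438]
tool_rot: [3.14, -0.001, 1.475]
ft_force: [0.4, 0.0, -1.1]
grip_width: 0.646
finger_force: 43.9
```

```bash
python3 -c "
from h import *
print(rk(0,-54),rk(0,-18),rk(0,18))
go(*rk(0,-54),.34,84.75)"
```

```text
[ 0.58315891 -0.10927347] [ 0.58645297 -0.07342449] [ 0.58974703 -0.03757551]
t 5.25 pos [572.4 278.8 343.8] rpy [ 1.7991e+02 -5.0000e-02  8.4530e+01] F [ 0.4  0.  -1.1] w 0.646 
-> tool shift mm [-385.3   47.7    3.8] then turn -0.2 min rows 8 1
```

>>> {"op": "arm_command", "data": {
  "targets": [
    [[-40,5,0,0,50],[-48,6,0,0,50],[-48,6,0,0,50],[-48,6,0,0,50],[-48,6,0,0,50]]
  ]
}}

```text
time_s: 5.75
tool_pos: [0.5786, 0.0433, 0.3432]
tool_rot: [3.14, -0.0, 1.47]
ft_force: [1.8, -0.3, -1.1]
grip_width: 0.649
finger_force: 43.9
```

>>> {"op": "arm_command", "data": {
  "targets": [
    [[-48,6,0,0,50],[-48,6,0,0,50],[-40,5,0,0,50],[-17,2,40,0,50],[0,0,50,0,50]]
  ]
}}

```text
time_s: 6.25
tool_pos: [0.5845, -0.1122, 0.2541]
tool_rot: [3.135, 0.001, 1.467]
ft_force: [0.7, 0.7, -3.2]
grip_width: 0.647
finger_force: 43.9
```

>>> {"op": "arm_command", "data": {
  "targets": [
    [[0,0,50,0,50],[0,0,20,0,50],[0,0,0,0,50],[0,0,0,0,50],[0,0,0,0,50]]
  ]
}}

```text
time_s: 6.75
tool_pos: [0.5842, -0.1092, 0.1844]
tool_rot: [3.138, 0.0, 1.473]
ft_force: [-0.6, 1.1, -1.3]
grip_width: 0.651
finger_force: 43.9
```

```bash
python3 - <<'E'
from h import *
go(*rk(0,-54),.0965,84.75)
s=shot('scene'); a=s['pixels'][90:290,180:330,::-1]
cv2.imwrite('pics/s2.png',cv2.resize(a,None,fx=3,fy=3,interpolation=cv2.INTER_CUBIC))
W=world(s);X,Y,Z=W[...,0],W[...,1],W[...,2]; g=s['pixels'].astype(int)
E
```

```text
t 6.75 pos [ 584.2 -109.2  184.4] rpy [1.7982e+02 3.0000e-02 8.4390e+01] F [-0.6  1.1 -1.3] w 0.651 
-> tool shift mm [-0.2 -1.1 87.9] then turn -0.4 min rows 2 1
```

View pics/s2.png

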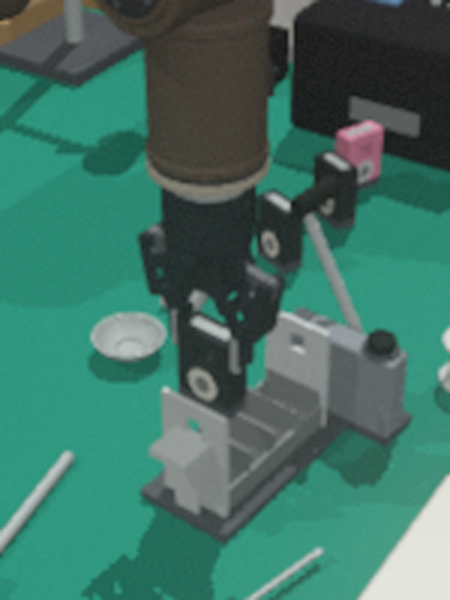

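Scene crop: the cassette hangs upright in the jaws at (212,360), above the -y bay, with its broad face toward the -y plate. I'll check its offset in y against that plate.

```bash
cat >> h.py <<'E'
def rackpts(s):
    W=world(s); d=W[...,:2]-RO; c,n=np.cos(RY),np.sin(RY)
    return np.dstack([c*d[...,0]+n*d[...,1],-n*d[...,0]+c*d[...,1],W[...,2]])*1000
E
python3 - <<'E'
from h import *
s=dict(np.load('/tmp/scene.npz')); P=rackpts(s); x,y,z=P[...,0],P[...,1],P[...,2]
m=(abs(x)<32)&(z>60)&(z<115)&(y<-70)&(y>-92); print('plate face',m.sum(),np.median(y[m]),np.percentile(x[m],[1,99]))
m=(abs(x)<40)&(z>130)&(z<170)&(y<-50)&(y>-85); print('cass face',m.sum(),np.median(y[m]),np.percentile(x[m],[2,98]),z[m].min())
a,b=np.polyfit(x[m],y[m],1);print('slope',a)
m=(abs(x)<40)&(z>100)&(z<220)&(y<-60)&(y>-75); print(np.percentile(x[m],[2,98]),np.percentile(z[m],[1,99]))
E
```

```text
plate face 229 -81.14342291804083 [-31.12027321  30.66155588]
cass face 244 -65.23060546589738 [-26.01115147  29.95661491] 130.16833788218565
slope 0.024179246785358467
[-35.59490074  37.777007  ] [112.51360237 218.2234595 ]
```

>>> {"op": "arm_command", "data": {
  "targets": [
    [[-2,-1.5,25,-0.4,50],[0,0,20,0,50],[0,0,10,0,50],[0,0,0,0,50],[0,0,0,0,50]]
  ]
}}

```text
time_s: 7.3
tool_pos: [0.582, -0.1109, 0.1283]
tool_rot: [3.14, 0.0, 1.481]
ft_force: [-0.3, 0.2, -1.2]
grip_width: 0.65
finger_force: 44.0
```

>>> {"op": "arm_command", "data": {
  "targets": [
    [[0,0,12,0,50],[0,0,10,0,50],[0,0,5,0,50],[0,0,3,0,50],[0,0,0,0,50]]
  ]
}}

```text
time_s: 7.8
tool_pos: [0.5817, -0.1109, 0.097]
tool_rot: [3.141, 0.0, 1.481]
ft_force: [4.2, -0.0, -5.0]
grip_width: 0.646
finger_force: 43.5
```

```bash
python3 - <<'E'
from h import *
go(*rk(0,-54),.0965,84.75)
E
```

```text
t 7.8 pos [ 581.7 -110.9   97. ] rpy [179.97   0.    84.84] F [ 4.2 -0.  -5. ] w 0.646 
-> tool shift mm [1.7 1.3 0.5] then turn 0.1 min rows 1 1
```

>>> {"op": "arm_command", "data": {
  "targets": [
    [[0,1.5,0,0,50],[0,0,0,0,50],[0,0,0,0,50]]
  ]
}}

```text
time_s: 8.1
tool_pos: [0.5824, -0.1108, 0.0973]
tool_rot: [-3.141, -0.0, 1.481]
ft_force: [-0.3, -0.0, -1.6]
grip_width: 0.649
finger_force: 44.1
```

>>> {"op": "arm_command", "data": {
  "targets": [
    [[0,0,1,0,50],[0,0,0,0,50],[0,0,0,0,50]]
  ]
}}

```text
time_s: 8.4
tool_pos: [0.5826, -0.1109, 0.0965]
tool_rot: [-3.141, -0.0, 1.481]
ft_force: [-3.2, -0.3, 4.7]
grip_width: 0.649
finger_force: 44.8
```

>>> {"op": "arm_command", "data": {
  "targets": [
    [[0,0,0,0,85],[0,0,0,0,85],[0,0,0,0,85],[0,0,0,0,85],[0,0,-10,0,85]]
  ]
}}

```text
time_s: 8.9
tool_pos: [0.5821, -0.1108, 0.1056]
tool_rot: [-3.14, -0.0, 1.481]
ft_force: [-0.6, 0.4, -0.2]
grip_width: 0.999
finger_force: 0.0
```

>>> {"op": "arm_command", "data": {
  "targets": [
    [[0,0,-40,0,85],[0,0,-50,0,85],[0,0,-50,0,85],[0,0,-50,0,85],[0,0,-30,0,85]]
  ]
}}

```text
time_s: 9.4
tool_pos: [0.5835, -0.1111, 0.3314]
tool_rot: [3.137, 0.001, 1.481]
ft_force: [0.3, 0.3, 0.0]
grip_width: 0.992
finger_force: 0.0
```

```bash
cat >> h.py <<'E'
def report():
    s=shot('scene'); P=rackpts(s); x,y,z=P[...,0],P[...,1],P[...,2]; g=s['pixels'].astype(int)
    for b in(-54,-18,18,54):
        m=(abs(x)<34)&(abs(y-b)<16.5)&(z>92)&(z<112)&(g.max(2)<255)
        if m.sum()>15: print('bay',b,m.sum(),'top x',np.percentile(x[m],[3,97]).round(1),'y',np.percentile(y[m],[3,97]).round(1),'z',np.percentile(z[m],90).round(1))
    for n in('top','scene'):
        s=shot(n); W=world(s); X,Y,Z=W[...,0],W[...,1],W[...,2]; g=s['pixels'].astype(int)
        lab=((Z>.07)&(Z<.09)&(X>.36)&(X<.66)&(Y>.2)&(Y<.55)&~(g[...,0]>g[...,1]+40)).astype(np.uint8)
        k,l=cv2.connectedComponents(lab)
        for i in range(1,k):
            P=W[l==i]
            if len(P)>40: c,sz,a=cv2.minAreaRect(P[:,:2].astype(np.float32)*1000); print(n,'blk',len(P),np.round(c,1),np.round(sz,1),round(a,1))
        m=(np.hypot(X-.473,Y+.332)<.12)&(Z>.03)&(Z<.05); P=W[m]
        if len(P)>20: c,sz,a=cv2.minAreaRect(P[:,:2].astype(np.float32)*1000); print(n,'tab',len(P),np.round(c,1),np.round(sz,1),round(a,1))
E
python3 - <<'E'
from h import *
report()
go(.4335,.2617,.34,66.7)
E
```

```text
bay -54 86 top x [-28.5  26.5] y [-57.4 -41.6] z 102.9
top blk 113 [441.1 380.5] [27.1 56.2] 66.6
top blk 110 [433.3 262.5] [26.7 55.3] 68.5
top tab 40 [ 473.6 -331.9] [12.9 42.9] 10.4
scene blk 89 [445.1 381.4] [30.4 61.4] 66.8
scene blk 60 [433.8 258.7] [23.7 57.1] 42.3
scene tab 105 [ 475.8 -333.7] [14.9 46. ] 9.8
t 9.55 pos [ 583.6 -111.1  329.3] rpy [1.7973e+02 4.0000e-02 8.4850e+01] F [-0.  -0.4  0. ] w 0.993 
-> tool shift mm [ 357.8 -183.   -10.7] then turn 18.1 min rows 9 3
```

>>> {"op": "arm_command", "data": {
  "targets": [
    [[40,-20,-2,0,85],[40,-20,-2,0,85],[40,-20,-2,0,85],[40,-20,-2,0,85],[40,-20,0,0,85]]
  ]
}}

```text
time_s: 10.05
tool_pos: [0.4997, 0.0985, 0.3336]
tool_rot: [-3.14, 0.0, 1.48]
ft_force: [1.0, -0.4, -0.1]
grip_width: 0.991
finger_force: 0.0
```

>>> {"op": "arm_command", "data": {
  "targets": [
    [[40,-20,0,0,85],[40,-20,0,0,85],[40,-22,0,0,85],[38,-21,0,0,85],[0,0,0,6,85]]
  ]
}}

```text
time_s: 10.55
tool_pos: [0.43, 0.2656, 0.3333]
tool_rot: [-3.139, 0.0, 1.38]
ft_force: [0.4, -1.4, 0.0]
grip_width: 1.0
finger_force: 0.0
```

>>> {"op": "arm_command", "data": {
  "targets": [
    [[0,0,30,6,85],[0,0,50,6,85],[0,0,40,0,85],[0,0,0,0,85],[0,0,0,0,85]]
  ]
}}

```text
time_s: 11.05
tool_pos: [0.4323, 0.2618, 0.2143]
tool_rot: [-3.14, 0.002, 1.167]
ft_force: [-0.1, 0.0, 0.3]
grip_width: 0.997
finger_force: 0.0
```

```bash
python3 - <<'E'
from h import *
go(.4333,.2625,.07,67)
E
```

```text
t 11.05 pos [432.3 261.8 214.3] rpy [-1.7992e+02  1.0000e-01  6.6880e+01] F [-0.1  0.   0.3] w 0.997 
-> tool shift mm [  1.    0.7 144.3] then turn -0.1 min rows 3 1
```

>>> {"op": "arm_command", "data": {
  "targets": [
    [[1,0.7,45,0,85],[0,0,45,0,85],[0,0,34,0,85],[0,0,20,0,85],[0,0,0,0,85]]
  ]
}}

```text
time_s: 11.55
tool_pos: [0.4339, 0.2627, 0.07]
tool_rot: [-3.141, 0.001, 1.167]
ft_force: [-0.2, 0.3, 0.6]
grip_width: 0.996
finger_force: 0.0
```

>>> {"op": "arm_command", "data": {
  "targets": [
    [[0,0,0,0,50],[0,0,0,0,50],[0,0,0,0,50],[0,0,0,0,50],[0,0,0,0,50]]
  ]
}}

```text
time_s: 12.05
tool_pos: [0.435, 0.2635, 0.0724]
tool_rot: [3.139, -0.003, 1.167]
ft_force: [-0.8, 1.1, 10.5]
grip_width: 0.65
finger_force: 40.1
```

>>> {"op": "arm_command", "data": {
  "targets": [
    [[0,0,-20,0,50],[0,0,-50,0,50],[0,0,-50,0,50],[0,0,-50,0,50],[0,0,-50,0,50]]
  ]
}}

```text
time_s: 12.55
tool_pos: [0.4334, 0.2625, 0.2942]
tool_rot: [3.14, -0.002, 1.167]
ft_force: [1.7, 1.5, -1.8]
grip_width: 0.651
finger_force: 43.9
```

>>> {"op": "arm_command", "data": {
  "targets": [
    [[0,0,-50,0,50],[0,0,0,-6,50],[0,0,0,-6,50],[0,0,0,-6,50],[0,0,0,0,50]]
  ]
}}

```text
time_s: 13.05
tool_pos: [0.4336, 0.2626, 0.3419]
tool_rot: [3.14, -0.001, 1.483]
ft_force: [0.0, -0.2, -1.2]
grip_width: 0.648
finger_force: 43.9
```

```bash
python3 - <<'E'
from h import *
go(*rk(0,-18),.34,84.75)
E
```

```text
t 13.05 pos [433.6 262.6 341.9] rpy [ 1.799e+02 -7.000e-02  8.497e+01] F [ 0.  -0.2 -1.2] w 0.648 
-> tool shift mm [-321.3  181.8    1.9] then turn 0.2 min rows 8 1
```

>>> {"op": "arm_command", "data": {
  "targets": [
    [[-30,17,0,0,50],[-40,23,0,0,50],[-42,24,0,0,50],[-42,24,0,0,50],[-42,24,0,0,50]]
  ]
}}

```text
time_s: 13.55
tool_pos: [0.5281, 0.0556, 0.3414]
tool_rot: [3.14, -0.0, 1.477]
ft_force: [1.1, 0.4, -1.4]
grip_width: 0.647
finger_force: 43.9
```

>>> {"op": "arm_command", "data": {
  "targets": [
    [[-42,24,0,0,50],[-42,24,0,0,50],[-30,16,0,0,50],[-11,6,0,0,50],[0,0,30,0,50]]
  ]
}}

```text
time_s: 14.05
tool_pos: [0.5886, -0.0754, 0.3137]
tool_rot: [3.135, 0.001, 1.476]
ft_force: [0.8, 0.2, -2.2]
grip_width: 0.649
finger_force: 44.1
```

>>> {"op": "arm_command", "data": {
  "targets": [
    [[0,0,50,0,50],[0,0,50,0,50],[0,0,25,0,50],[0,0,0,0,50],[0,0,0,0,50]]
  ]
}}

```text
time_s: 14.55
tool_pos: [0.5865, -0.073, 0.1864]
tool_rot: [3.141, -0.0, 1.48]
ft_force: [0.7, 0.3, -0.5]
grip_width: 0.648
finger_force: 43.8
```

```bash
python3 - <<'E'
from h import *
go(*rk(0,-18),.0965,84.75)
s=shot('scene'); P=rackpts(s); x,y,z=P[...,0],P[...,1],P[...,2]
m=(abs(x)<40)&(z>135)&(z<172)&(y<-10)&(y>-50); print('cass face',m.sum(),np.median(y[m]),np.percentile(x[m],[2,98]))
E
```

```text
t 14.55 pos [586.5 -73.  186.4] rpy [179.97  -0.    84.79] F [ 0.7  0.3 -0.5] w 0.648 
-> tool shift mm [-0.4 -0.  89.9] then turn 0.0 min rows 2 1
cass face 255 -31.76659629561246 [-28.97509565  30.26087761]
```

>>> {"op": "arm_command", "data": {
  "targets": [
    [[0.6,-0.5,30,0,50],[0,0,25,0,50],[0,0,15,0,50],[0,0,10,0,50],[0,0,4,0,50]]
  ]
}}

```text
time_s: 15.1
tool_pos: [0.5865, -0.0727, 0.1021]
tool_rot: [3.14, 0.0, 1.481]
ft_force: [-0.1, -0.8, -0.5]
grip_width: 0.645
finger_force: 44.0
```

>>> {"op": "arm_command", "data": {
  "targets": [
    [[0,0,3,0,50],[0,0,2,0,50],[0,0,1,0,50],[0,0,0,0,50],[0,0,0,0,50]]
  ]
}}

```text
time_s: 15.6
tool_pos: [0.5859, -0.0728, 0.0956]
tool_rot: [3.141, 0.0, 1.481]
ft_force: [-0.5, -0.5, -1.9]
grip_width: 0.649
finger_force: 44.0
```

>>> {"op": "arm_command", "data": {
  "targets": [
    [[0,0,1,0,50],[0,0,0,0,50],[0,0,0,0,50]]
  ]
}}

```text
time_s: 15.9
tool_pos: [0.5859, -0.0727, 0.0945]
tool_rot: [3.141, 0.0, 1.481]
ft_force: [-0.2, -0.6, 2.9]
grip_width: 0.647
finger_force: 44.2
```

>>> {"op": "arm_command", "data": {
  "targets": [
    [[0,0,0,0,85],[0,0,0,0,85],[0,0,0,0,85],[0,0,0,0,85],[0,0,-10,0,85]]
  ]
}}

```text
time_s: 16.4
tool_pos: [0.5849, -0.0726, 0.1036]
tool_rot: [-3.14, -0.0, 1.481]
ft_force: [0.0, -0.7, -0.4]
grip_width: 0.994
finger_force: 0.0
```

>>> {"op": "arm_command", "data": {
  "targets": [
    [[0,0,-40,0,85],[0,0,-50,0,85],[0,0,-50,0,85],[0,0,-50,0,85],[0,0,-40,0,85]]
  ]
}}

```text
time_s: 16.9
tool_pos: [0.5857, -0.0727, 0.3384]
tool_rot: [3.139, 0.0, 1.481]
ft_force: [0.9, -0.6, -0.1]
grip_width: 0.992
finger_force: 0.0
```

```bash
python3 - <<'E'
from h import *
report()
go(.441,.3807,.34,66)
E
```

```text
bay -54 84 top x [-28.5  26.9] y [-57.9 -41.7] z 102.8
bay -18 180 top x [-27.9  26.9] y [-33.5  -7.6] z 102.9
top blk 113 [440.8 380.1] [28.2 56.6] 67.3
top tab 43 [ 473.4 -332.1] [13.6 44.5] 9.8
scene blk 87 [444.6 380.1] [29.7 63.3] 68.7
scene tab 107 [ 475.1 -333.1] [16.2 46.4] 9.3
t 17.05 pos [586.8 -72.9 338.1] rpy [1.7966e+02 3.0000e-02 8.4850e+01] F [ 0.4 -0.2 -1.1] w 0.998 
-> tool shift mm [ 438.7 -185.9   -1.9] then turn 18.8 min rows 10 3
```

>>> {"op": "arm_command", "data": {
  "targets": [
    [[44,-18,-1,0,85],[44,-18,-1,0,85],[44,-19,0,0,85],[44,-19,0,0,85],[44,-19,0,0,85]]
  ]
}}

```text
time_s: 17.55
tool_pos: [0.5113, 0.1561, 0.3356]
tool_rot: [-3.14, 0.0, 1.481]
ft_force: [1.2, -0.1, 0.2]
grip_width: 0.994
finger_force: 0.0
```

>>> {"op": "arm_command", "data": {
  "targets": [
    [[44,-19,0,0,85],[44,-19,0,0,85],[44,-19,0,0,85],[44,-18,0,0,85],[43,-18,0,0,85]]
  ]
}}

```text
time_s: 18.05
tool_pos: [0.4384, 0.3826, 0.3355]
tool_rot: [-3.14, 0.001, 1.481]
ft_force: [-0.1, 0.5, -0.5]
grip_width: 0.993
finger_force: 0.0
```

>>> {"op": "arm_command", "data": {
  "targets": [
    [[0,0,0,6,85],[0,0,50,6,85],[0,0,50,6,85],[0,0,30,0,85],[0,0,0,0,85]]
  ]
}}

```text
time_s: 18.55
tool_pos: [0.4372, 0.3792, 0.2018]
tool_rot: [-3.137, 0.008, 1.167]
ft_force: [0.3, -0.2, -0.1]
grip_width: 0.996
finger_force: 0.0
```

```bash
python3 - <<'E'
from h import *
go(.441,.3807,.07,66.4)
E
```

```text
t 18.55 pos [437.2 379.2 201.8] rpy [-179.76    0.44   66.86] F [ 0.3 -0.2 -0.1] w 0.996 
-> tool shift mm [  2.9   2.9 131.8] then turn 0.5 min rows 3 1
```

>>> {"op": "arm_command", "data": {
  "targets": [
    [[1,1,40,0.5,85],[0,0,30,0,85],[0,0,0,0,85],[0,0,0,0,85]]
  ]
}}

```text
time_s: 18.95
tool_pos: [0.4416, 0.382, 0.1377]
tool_rot: [3.142, -0.0, 1.158]
ft_force: [0.2, -0.4, 0.2]
grip_width: 0.997
finger_force: 0.0
```

```bash
python3 - <<'E'
from h import *
go(.441,.3807,.07,66.4)
E
```

```text
t 18.95 pos [441.6 382.  137.7] rpy [ 1.800e+02 -1.000e-02  6.636e+01] F [ 0.2 -0.4  0.2] w 0.997 
-> tool shift mm [-1.4 -0.  67.7] then turn -0.0 min rows 2 1
```

>>> {"op": "arm_command", "data": {
  "targets": [
    [[-1,0,30,0,85],[0,0,25,0,85],[0,0,13,0,85],[0,0,0,0,85],[0,0,0,0,85]]
  ]
}}

```text
time_s: 19.45
tool_pos: [0.4415, 0.3814, 0.0698]
tool_rot: [3.141, -0.001, 1.158]
ft_force: [0.1, -0.9, 0.0]
grip_width: 0.99
finger_force: 0.0
```

>>> {"op": "arm_command", "data": {
  "targets": [
    [[0,0,0,0,50],[0,0,0,0,50],[0,0,0,0,50],[0,0,0,0,50],[0,0,0,0,50]]
  ]
}}

```text
time_s: 19.95
tool_pos: [0.4414, 0.3813, 0.0696]
tool_rot: [3.141, -0.002, 1.158]
ft_force: [-0.1, -0.5, 11.3]
grip_width: 0.652
finger_force: 39.9
```

>>> {"op": "arm_command", "data": {
  "targets": [
    [[0,0,-20,0,50],[0,0,-50,0,50],[0,0,-50,0,50],[0,0,-50,0,50],[0,0,-50,0,50]]
  ]
}}

```text
time_s: 20.45
tool_pos: [0.4404, 0.3805, 0.2909]
tool_rot: [3.141, -0.0, 1.158]
ft_force: [0.3, 0.4, -1.7]
grip_width: 0.647
finger_force: 43.4
```

>>> {"op": "arm_command", "data": {
  "targets": [
    [[0,0,-50,0,50],[0,0,0,-6,50],[0,0,0,-6,50],[0,0,0,-6,50],[0,0,0,0,50]]
  ]
}}

```text
time_s: 20.95
tool_pos: [0.4406, 0.3807, 0.3388]
tool_rot: [3.141, -0.0, 1.474]
ft_force: [0.0, 0.6, -1.2]
grip_width: 0.648
finger_force: 43.6
```

```bash
python3 - <<'E'
from h import *
go(*rk(0,18),.34,84.75)
E
```

```text
t 20.95 pos [440.6 380.7 338.8] rpy [ 1.7998e+02 -1.0000e-02  8.4460e+01] F [ 0.   0.6 -1.2] w 0.648 
-> tool shift mm [-401.9  188.8   -1.2] then turn -0.3 min rows 9 1
```

>>> {"op": "arm_command", "data": {
  "targets": [
    [[-30,14,-1,0,50],[-40,19,0,0,50],[-43,20,0,0,50],[-43,20,0,0,50],[-43,20,0,0,50]]
  ]
}}

```text
time_s: 21.45
tool_pos: [0.5139, 0.1719, 0.3396]
tool_rot: [3.141, -0.0, 1.469]
ft_force: [1.4, 0.6, -0.5]
grip_width: 0.65
finger_force: 43.5
```

>>> {"op": "arm_command", "data": {
  "targets": [
    [[-43,20,0,0,50],[-43,20,0,0,50],[-43,20,0,0,50],[-40,19,0,0,50],[-34,17,0,-0.3,50]]
  ]
}}

```text
time_s: 21.95
tool_pos: [0.5896, -0.0402, 0.3395]
tool_rot: [3.141, 0.0, 1.473]
ft_force: [0.3, 1.7, -0.9]
grip_width: 0.653
finger_force: 43.5
```

>>> {"op": "arm_command", "data": {
  "targets": [
    [[0,0,30,0,50],[0,0,50,0,50],[0,0,50,0,50],[0,0,25,0,50],[0,0,0,0,50]]
  ]
}}

```text
time_s: 22.45
tool_pos: [0.587, -0.0376, 0.181]
tool_rot: [-3.135, -0.0, 1.474]
ft_force: [-0.2, 0.2, -1.3]
grip_width: 0.65
finger_force: 43.4
```

>>> {"op": "arm_command", "data": {
  "targets": [
    [[0,0,0,0,50],[0,0,0,0,50]]
  ]
}}

```text
time_s: 22.65
tool_pos: [0.5905, -0.0379, 0.1863]
tool_rot: [3.139, 0.0, 1.476]
ft_force: [0.5, 0.4, -1.2]
grip_width: 0.653
finger_force: 43.4
```

```bash
python3 - <<'E'
from h import *
go(*rk(0,18),.0935,84.75)
s=shot('scene'); P=rackpts(s); x,y,z=P[...,0],P[...,1],P[...,2]
m=(abs(x)<40)&(z>135)&(z<172)&(y<25)&(y>-14); print('cass face',m.sum(),np.median(y[m]),np.percentile(x[m],[2,98]))
E
```

```text
t 22.65 pos [590.5 -37.9 186.3] rpy [179.83   0.    84.59] F [ 0.5  0.4 -1.2] w 0.653 
-> tool shift mm [ 0.3 -0.8 92.8] then turn -0.2 min rows 2 1
cass face 251 4.670081062836641 [-27.81114179  32.74677803]
```

>>> {"op": "arm_command", "data": {
  "targets": [
    [[0.2,-1,30,-0.2,50],[0,0,25,0,50],[0,0,15,0,50],[0,0,10,0,50],[0,0,5,0,50]]
  ]
}}

```text
time_s: 23.2
tool_pos: [0.5888, -0.0376, 0.0996]
tool_rot: [3.141, -0.0, 1.481]
ft_force: [-0.5, 0.3, -1.1]
grip_width: 0.649
finger_force: 43.5
```

>>> {"op": "arm_command", "data": {
  "targets": [
    [[0,0,4,0,50],[0,0,2,0,50],[0,0,1,0,50],[0,0,0,0,50],[0,0,0,0,50]]
  ]
}}

```text
time_s: 23.7
tool_pos: [0.5885, -0.0376, 0.0926]
tool_rot: [3.141, 0.0, 1.481]
ft_force: [0.1, 0.1, -1.4]
grip_width: 0.648
finger_force: 43.5
```

Now for the lever. Release, rise, then move to the grip.

>>> {"op": "arm_command", "data": {
  "targets": [
    [[0,0,1.5,0,50],[0,0,0,0,50],[0,0,0,0,85],[0,0,0,0,85],[0,0,0,0,85]]
  ]
}}

```text
time_s: 24.2
tool_pos: [0.5883, -0.0375, 0.0908]
tool_rot: [3.142, -0.0, 1.481]
ft_force: [-0.2, -0.2, -0.2]
grip_width: 0.993
finger_force: 0.0
```

>>> {"op": "arm_command", "data": {
  "targets": [
    [[0,0,-10,0,85],[0,0,-40,0,85],[0,0,-50,0,85],[0,0,-50,0,85],[0,0,-50,0,85]]
  ]
}}

```text
time_s: 24.7
tool_pos: [0.5878, -0.0375, 0.2936]
tool_rot: [3.141, 0.0, 1.481]
ft_force: [0.6, -0.6, -1.4]
grip_width: 0.996
finger_force: 0.0
```

>>> {"op": "arm_command", "data": {
  "targets": [
    [[0,0,-40,0,0],[0,0,0,0,0],[0,0,0,0,0]]
  ]
}}

```text
time_s: 25.0
tool_pos: [0.5885, -0.0376, 0.3323]
tool_rot: [3.139, 0.0, 1.481]
ft_force: [-0.3, 0.4, -1.2]
grip_width: 0.51
finger_force: 0.0
```

```bash
python3 - <<'E'
from h import *
report()
s=dict(np.load('/tmp/top.npz')); P=rackpts(s); x,y,z=P[...,0],P[...,1],P[...,2]
m=(y>125)&(y<200)&(abs(x)<90)&(z>190)&(z<235); print('grip',m.sum(),np.percentile(x[m],[2,50,98]),np.percentile(y[m],[2,98]),np.percentile(z[m],[50,98]))
go(*rk(-40,158),.31,84.75)
E
```

```text
bay -54 85 top x [-27.3  26.2] y [-58.2 -42.2] z 102.9
bay -18 175 top x [-27.9  26.6] y [-33.3  -7. ] z 102.8
bay 18 165 top x [-27.1  27.1] y [ 2.9 28. ] z 102.9
top tab 44 [ 473.5 -332.6] [13.5 44.7] 10.3
scene tab 105 [ 475.7 -334. ] [16.1 45.7] 7.1
grip 109 [-51.51704892 -41.97319316 -30.56997263] [131.60403705 187.34092031] [216.25790612 222.42142796]
t 25.15 pos [587.6 -37.5 329.7] rpy [-179.88   -0.     84.85] F [-0.2  0.4  0.1] w 0.227 
-> tool shift mm [140.1 -37.6  19.7] then turn 0.1 min rows 3 1
```

>>> {"op": "arm_command", "data": {
  "targets": [
    [[40,-10,0,0,0],[45,-12,0,0,0],[40,-10,0,0,0],[20,-5.6,40,0,0],[0,0,30,0,0]]
  ]
}}

```text
time_s: 25.65
tool_pos: [0.5625, 0.1129, 0.2586]
tool_rot: [-3.14, -0.0, 1.484]
ft_force: [-0.0, -0.6, 0.0]
grip_width: -0.004
finger_force: 0.0
```

>>> {"op": "arm_command", "data": {
  "targets": [
    [[0,0,0,0,0],[0,0,0,0,0],[0,0,0,0,0]]
  ]
}}

```text
time_s: 25.95
tool_pos: [0.5647, 0.1098, 0.262]
tool_rot: [3.14, -0.0, 1.48]
ft_force: [0.4, -0.5, -0.0]
grip_width: 0.001
finger_force: 0.0
```

```bash
python3 - <<'E'
from h import *
go(*rk(-40,163),.245,84.75)
E
```

```text
t 25.95 pos [564.7 109.8 262. ] rpy [ 1.7993e+02 -2.0000e-02  8.4810e+01] F [ 0.4 -0.5 -0. ] w 0.001 
-> tool shift mm [ 0.5 -1.6 17. ] then turn 0.1 min rows 1 1
```

>>> {"op": "arm_command", "data": {
  "targets": [
    [[0,-5,14,0,0],[0,-4,6,0,0],[0,-6,4,0,0],[0,-6,4,0,0],[0,-5,4,0,0]]
  ]
}}

```text
time_s: 26.45
tool_pos: [0.5385, 0.1122, 0.2305]
tool_rot: [3.139, -0.0, 1.48]
ft_force: [-4.3, -2.2, 14.1]
grip_width: -0.004
finger_force: 7.5
```

>>> {"op": "arm_command", "data": {
  "targets": [
    [[0,-5,5,0,0],[0,-5,5,0,0],[0,-5,5,0,0],[0,-5,5,0,0],[0,-4,5,0,0]]
  ]
}}

```text
time_s: 26.95
tool_pos: [0.5125, 0.1144, 0.2049]
tool_rot: [-3.14, 0.0, 1.48]
ft_force: [-14.4, -0.2, 17.1]
grip_width: 0.001
finger_force: 10.7
```

```bash
python3 - <<'E'
from h import *
go(*rk(-98,163),.171,84.75)
E
```

```text
t 26.95 pos [512.5 114.4 204.9] rpy [-1.7989e+02  1.0000e-02  8.4810e+01] F [-14.4  -0.2  17.1] w 0.001 
-> tool shift mm [ 0.7 -7.1 33.9] then turn 0.1 min rows 1 1
```

>>> {"op": "arm_command", "data": {
  "targets": [
    [[0,0,-12,0,0],[0,8,0,0,0],[0,0,0,0,0],[0,0,0,0,0]]
  ]
}}

```text
time_s: 27.35
tool_pos: [0.5225, 0.114, 0.2169]
tool_rot: [3.142, -0.0, 1.48]
ft_force: [-10.4, 1.8, 15.0]
grip_width: -0.003
finger_force: 9.4
```

```bash
python3 - <<'E'
from h import *
go(*rk(-82,163),.205,84.75)
s=shot('scene'); s=shot('top'); P=rackpts(s); x,y,z=P[...,0],P[...,1],P[...,2]
m=(y>125)&(y<150)&(abs(x)<130)&(z>140)&(z<235); print('grip',m.sum(),np.percentile(x[m],[2,50,98]),np.percentile(y[m],[2,98]),np.percentile(z[m],[50,98]))
s=dict(np.load('/tmp/scene.npz'));a=s['pixels'][90:290,200:350,::-1]
cv2.imwrite('pics/s3.png',cv2.resize(a,None,fx=3,fy=3,interpolation=cv2.INTER_CUBIC))
E
```

```text
t 27.35 pos [522.5 114.  216.9] rpy [ 1.800e+02 -3.000e-02  8.482e+01] F [-10.4   1.8  15. ] w -0.003 
-> tool shift mm [ 0.2 -1.1 11.9] then turn 0.1 min rows 1 1Traceback (most recent call last):
  File "<stdin>", line 4, in <module>
    return _quantile_unchecked(
        a, q, axis, out, overwrite_input, method, keepdims, weights)
    return _ureduce(a,
                    func=_quantile_ureduce_func,
    ...<5 lines>...
                    overwrite_input=overwrite_input,
                    method=method)
    r = func(a, **kwargs)
    result = _quantile(arr,
                       quantiles=q,
    ...<2 lines>...
                       out=out,
                       weights=wgt)
    slices_having_nans = np.isnan(arr[-1, ...])
                                  ~~~^^^^^^^^^
IndexError: index -1 is out of bounds for axis 0 with size 0
```

```bash
python3 - <<'E'
from h import *
s=dict(np.load('/tmp/scene.npz'));a=s['pixels'][80:260,220:370,::-1]
cv2.imwrite('pics/s3.png',cv2.resize(a,None,fx=3.3,fy=3.3,interpolation=cv2.INTER_CUBIC))
E
```

```text
(no output)
```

View pics/s3.png

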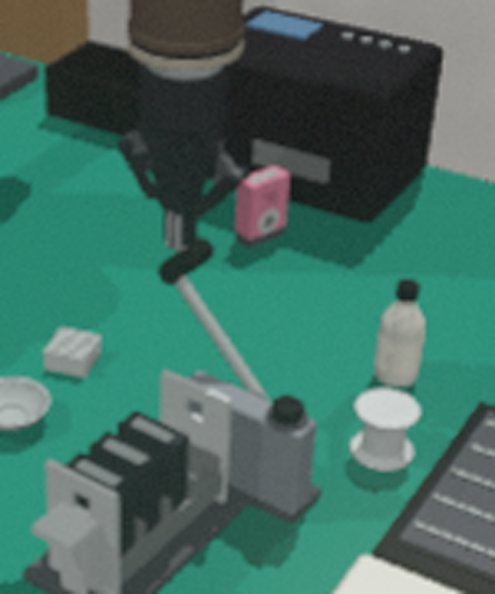

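Scene crop: the closed fingers press on the front side of the grip at (187,255), so they aren't centred on its top. I'll lift off, shift back in x and push down again.

>>> {"op": "arm_command", "data": {
  "targets": [
    [[0,0,-20,0,0],[0,20,0,0,0],[0,0,0,0,0],[0,0,0,0,0]]
  ]
}}

```text
time_s: 27.85
tool_pos: [0.5428, 0.112, 0.2359]
tool_rot: [3.141, -0.0, 1.48]
ft_force: [-0.1, 0.1, -0.3]
grip_width: 0.002
finger_force: 0.0
```

```bash
python3 - <<'E'
from h import *
go(*rk(-69,163),.216,84.75)
E
```

```text
t 27.85 pos [542.8 112.  235.9] rpy [ 1.7996e+02 -1.0000e-02  8.4810e+01] F [-0.1  0.1 -0.3] w 0.002 
-> tool shift mm [ 0.4 -8.6 19.9] then turn 0.1 min rows 1 1
```

>>> {"op": "arm_command", "data": {
  "targets": [
    [[0,-4,10,0,0],[0,-4,10,0,0],[0,-5,5,0,0],[0,-4,5,0,0],[0,0,0,0,0]]
  ]
}}

```text
time_s: 28.35
tool_pos: [0.5217, 0.1138, 0.2045]
tool_rot: [-3.137, 0.001, 1.481]
ft_force: [-3.0, -0.4, 5.6]
grip_width: -0.005
finger_force: 2.4
```

>>> {"op": "arm_command", "data": {
  "targets": [
    [[0,-4,6,0,0],[0,-4,6,0,0],[0,-3,6,0,0],[0,-3,6,0,0],[0,0,0,0,0]]
  ]
}}

```text
time_s: 28.85
tool_pos: [0.5089, 0.115, 0.1805]
tool_rot: [-3.139, 0.001, 1.481]
ft_force: [-2.5, -0.7, 4.1]
grip_width: -0.002
finger_force: 1.8
```

```bash
python3 - <<'E'
from h import *
go(*rk(-98,163),.170,84.75)
E
```

```text
t 28.85 pos [508.9 115.  180.5] rpy [-1.7983e+02  4.0000e-02  8.4860e+01] F [-2.5 -0.7  4.1] w -0.002 
-> tool shift mm [ 0.5 -3.6 10.5] then turn 0.1 min rows 1 1
```

>>> {"op": "arm_command", "data": {
  "targets": [
    [[0,-2,5,0,0],[0,-1.5,5.5,0,0],[0,0,0,0,0],[0,0,0,0,0]]
  ]
}}

```text
time_s: 29.25
tool_pos: [0.5072, 0.1153, 0.1712]
tool_rot: [-3.141, 0.0, 1.481]
ft_force: [-4.4, -0.3, 5.7]
grip_width: -0.004
finger_force: 2.4
```

>>> {"op": "arm_command", "data": {
  "targets": [
    [[0,2,-10,0,0],[0,10,-45,0,0],[0,0,-50,0,0],[0,0,-30,0,0],[0,0,0,0,0]]
  ]
}}

```text
time_s: 29.75
tool_pos: [0.5222, 0.1145, 0.3118]
tool_rot: [3.133, -0.002, 1.481]
ft_force: [0.9, 0.4, -0.7]
grip_width: 0.004
finger_force: 0.0
```

```bash
cat >> h.py <<'E'
def lever():
    for n in('top','scene'):
        s=shot(n); P=rackpts(s); x,y,z=P[...,0],P[...,1],P[...,2]; g=s['pixels']
        m=(y>130)&(y<190)&(x<60)&(x>-130)&(z>95)&(z<228)&(g.max(2)<80)
        if m.sum()>10:
            print(n,'grip',m.sum(),np.percentile(x[m],[2,50,98]).round(1),np.percentile(z[m],[2,50,98]).round(1))
            a=np.arctan2(np.percentile(z[m],98)-11-85,30-np.mean(np.percentile(x[m],[2,98]))); print('q~',1.047-a)
    s=dict(np.load('/tmp/scene.npz')); P=rackpts(s); x,y,z=P[...,0],P[...,1],P[...,2]
    for b in(-54,-18,18):
        m=(abs(x)<29)&(abs(y-b)<14)&(z>80)&(z<140); print('bay',b,'top z',np.percentile(z[m],90).round(1),'x',np.percentile(x[m],[3,97]).round(1))
E
python3 - <<'E'
from h import *
lever(); go(.4735,-.3325,.34,99.7)
E
```

```text
top grip 41 [-105.6  -98.8  -89.3] [147.2 154.5 160.8]
q~ 0.5765360985781058
scene grip 84 [-100.3  -90.4  -85.4] [141.1 151.5 156.1]
q~ 0.5917572328736438
bay -54 top z 122.6 x [-26.1  27. ]
bay -18 top z 122.6 x [-27.4  27.5]
bay 18 top z 122.9 x [-25.7  28.1]
t 29.85 pos [520.2 114.3 307.6] rpy [ 1.7985e+02 -3.0000e-02  8.4850e+01] F [0.9 0.3 0.5] w 0.002 
-> tool shift mm [-449.1   -6.4  -32.4] then turn -14.9 min rows 10 2
```

>>> {"op": "arm_command", "data": {
  "targets": [
    [[-35,0,-5,0,50],[-45,-1,-5,0,50],[-45,-1,-5,0,50],[-45,-1,-5,0,50],[-45,-1,-5,0,50]]
  ]
}}

```text
time_s: 30.35
tool_pos: [0.4954, -0.1011, 0.3306]
tool_rot: [-3.14, -0.0, 1.481]
ft_force: [-0.0, 0.1, 0.4]
grip_width: 0.588
finger_force: 0.0
```

>>> {"op": "arm_command", "data": {
  "targets": [
    [[-45,0,0,0,50],[-45,0,0,0,50],[-45,0,0,0,50],[-45,0,0,0,50],[-45,-1,0,0,50]]
  ]
}}

```text
time_s: 30.85
tool_pos: [0.4743, -0.3252, 0.3302]
tool_rot: [-3.14, -0.001, 1.481]
ft_force: [0.4, 0.4, -0.5]
grip_width: 0.586
finger_force: 0.0
```

>>> {"op": "arm_command", "data": {
  "targets": [
    [[-9,0,20,-7.5,50],[0,0,50,-7.3,50],[0,0,50,0,50],[0,0,30,0,50],[0,0,0,0,50]]
  ]
}}

```text
time_s: 31.35
tool_pos: [0.4716, -0.3306, 0.1765]
tool_rot: [-3.136, -0.006, 1.739]
ft_force: [-0.8, 0.1, 0.6]
grip_width: 0.58
finger_force: 0.0
```

>>> {"op": "arm_command", "data": {
  "targets": [
    [[0,0,0,0,50],[0,0,0,0,50]]
  ]
}}

```text
time_s: 31.55
tool_pos: [0.4751, -0.3331, 0.183]
tool_rot: [3.14, 0.002, 1.739]
ft_force: [-0.1, 0.5, 0.4]
grip_width: 0.588
finger_force: 0.0
```

```bash
python3 - <<'E'
from h import *
report(); go(.4737,-.3325,.037,99.7)
E
```

```text
bay -54 29 top x [24.2 27.6] y [-59.6 -40.6] z 108.7
bay -18 47 top x [21.4 28.5] y [-33.   -5.7] z 109.8
bay 18 51 top x [-9.5 28.2] y [ 2.6 27.9] z 111.6
top tab 27 [ 472.5 -325.2] [13. 32.] 10.2
scene tab 108 [ 476.8 -334.3] [16.6 46.1] 8.7
t 31.7 pos [ 475.  -333.   182.9] rpy [1.799e+02 1.100e-01 9.965e+01] F [0.9 0.3 0.4] w 0.588 
-> tool shift mm [  0.7  -1.2 145.9] then turn -0.0 min rows 3 1
```

>>> {"op": "arm_command", "data": {
  "targets": [
    [[0.5,-0.5,45,0,50],[0,0,45,0,50],[0,0,35,0,50],[0,0,20,0,50],[0,0,0,0,50]]
  ]
}}

```text
time_s: 32.2
tool_pos: [0.4728, -0.3314, 0.0346]
tool_rot: [-3.14, -0.002, 1.739]
ft_force: [-0.4, 1.1, 0.4]
grip_width: 0.586
finger_force: 0.0
```

>>> {"op": "arm_command", "data": {
  "targets": [
    [[0,0,0,0,10],[0,0,0,0,10],[0,0,0,0,10],[0,0,0,0,10],[0,0,0,0,10]]
  ],
  "grip_force": 90
}}

```text
time_s: 32.7
tool_pos: [0.4746, -0.3328, 0.0383]
tool_rot: [3.14, 0.002, 1.739]
ft_force: [-1.8, 0.4, 10.9]
grip_width: 0.145
finger_force: 89.0
```

```bash
python3 - <<'E'
from h import *
print(state()['finger_force']); go(.4737,-.3325,.037,99.7)
E
```

```text
88.98331046104431
t 32.7 pos [ 474.6 -332.8   38.3] rpy [1.7989e+02 1.2000e-01 9.9650e+01] F [-1.8  0.4 10.9] w 0.145 
-> tool shift mm [ 0.4 -0.9  1.3] then turn -0.1 min rows 1 1
```

>>> {"op": "arm_command", "data": {
  "targets": [
    [[0,0,-20,0,10],[0,0,-40,0,10],[0,0,-40,0,10],[0,0,-30,5,10],[0,0,0,5,10]]
  ]
}}

```text
time_s: 33.2
tool_pos: [0.4758, -0.3337, 0.172]
tool_rot: [3.135, 0.005, 1.561]
ft_force: [-0.2, -0.6, -1.6]
grip_width: 0.144
finger_force: 88.0
```

>>> {"op": "arm_command", "data": {
  "targets": [
    [[0,0,0,4.9,10],[0,0,0,0,10],[0,0,0,0,10]]
  ]
}}

```text
time_s: 33.5
tool_pos: [0.4738, -0.3322, 0.167]
tool_rot: [3.141, 0.001, 1.482]
ft_force: [-1.2, -0.2, -1.7]
grip_width: 0.142
finger_force: 88.0
```

```bash
python3 - <<'E'
from h import *
go(*rk(0,-295),.17,84.75)
E
```

```text
t 33.5 pos [ 473.8 -332.2  167. ] rpy [1.7995e+02 3.0000e-02 8.4900e+01] F [-1.2 -0.2 -1.7] w 0.142 
-> tool shift mm [-9.3 88.5 -3. ] then turn 0.2 min rows 2 1
```

>>> {"op": "arm_command", "data": {
  "targets": [
    [[-3,25,0,0.2,10],[-3,30,5,0,10],[-3,23,10,0,10],[0,10.5,10,0,10],[0,0,10,0,10]]
  ]
}}

```text
time_s: 34.0
tool_pos: [0.5616, -0.3492, 0.1304]
tool_rot: [3.142, -0.0, 1.478]
ft_force: [-0.1, 0.4, -1.3]
grip_width: 0.14
finger_force: 88.1
```

>>> {"op": "arm_command", "data": {
  "targets": [
    [[0,0,2,0,10],[0,0,0,0,10],[0,0,0,0,10]]
  ]
}}

```text
time_s: 34.3
tool_pos: [0.5603, -0.3494, 0.1297]
tool_rot: [-3.141, -0.0, 1.475]
ft_force: [-0.3, -0.5, -0.6]
grip_width: 0.142
finger_force: 88.1
```

```bash
cat >> h.py <<'E'
def axle():
    for n in('top','scene'):
        s=shot(n); P=rackpts(s); x,y,z=P[...,0],P[...,1],P[...,2]; g=s['pixels'].astype(int)
        m=(y>-275)&(y<-84)&(abs(x)<20)&(z>91.5)&(z<116)&(g.max(2)-g.min(2)<40)&(g.min(2)>90)
        if m.sum()<10: print(n,'none');continue
        # per-slice centre: top view by x extents; ridge height by max z
        ys=np.arange(-270,-84,15); r=[]
        for a in ys:
            k=m&(y>=a)&(y<a+15)
            if k.sum()>4: r.append((a+7,x[k].mean(),np.percentile(z[k],90)))
        r=np.array(r); print(n,m.sum(),'tip y',np.percentile(y[m],99.5).round(1),'x fit',np.polyfit(r[:,0],r[:,1],1).round(4),'z fit',np.polyfit(r[:,0],r[:,2],1).round(4)); print(r.round(1).tolist())
E
python3 - <<'E'
from h import *
go(*rk(0,-295),.1303,84.75)
axle()
s=dict(np.load('/tmp/scene.npz'));a=s['pixels'][150:340,130:330,::-1]
cv2.imwrite('pics/s4.png',cv2.resize(a,None,fx=3,fy=3,interpolation=cv2.INTER_CUBIC))
E
```

```text
t 34.3 pos [ 560.3 -349.4  129.7] rpy [-179.99   -0.     84.54] F [-0.3 -0.5 -0.6] w 0.142 
-> tool shift mm [ 0.2  0.8 -0.6] then turn -0.2 min rows 1 1
top 149 tip y -86.7 x fit [-0.0067 -2.8609] z fit [-1.54000e-02  1.03113e+02]
[[-263.0, -2.3, 105.4], [-248.0, -0.9, 106.3], [-233.0, -1.1, 109.1], [-218.0, -2.4, 104.2], [-203.0, -0.7, 106.0], [-188.0, -1.1, 108.6], [-173.0, -1.8, 106.5], [-158.0, -1.6, 104.5], [-143.0, -0.2, 107.0], [-128.0, -1.0, 105.5], [-113.0, -2.3, 107.4], [-98.0, -4.5, 100.1]]
scene 256 tip y -98.7 x fit [-0.0044  1.551 ] z fit [3.500000e-03 1.040224e+02]
[[-263.0, 2.9, 102.3], [-248.0, 3.2, 103.5], [-233.0, 2.0, 103.2], [-218.0, 2.8, 103.5], [-203.0, 2.0, 103.1], [-188.0, 2.2, 103.9], [-173.0, 2.1, 103.9], [-158.0, 2.3, 103.9], [-143.0, 2.1, 102.8], [-128.0, 2.5, 103.3], [-113.0, 2.1, 103.6]]
```

View pics/s4.png

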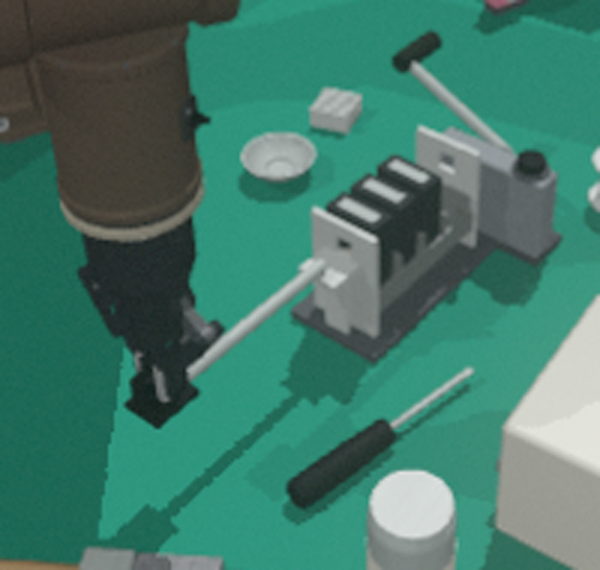

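Scene crop: the axle is held level, with its tip at about (320,265) in front of the ledge and plate eye, in line with the rack. Cassettes are raised and the lever is in its third notch.

>>> {"op": "arm_command", "data": {
  "targets": [
    [[5,0.5,0,0,10],[10,0,0,-0.2,10],[10,0,0,0,10],[10,0,0,0,10],[0,0,0,0,10]]
  ]
}}

```text
time_s: 34.9
tool_pos: [0.5648, -0.3127, 0.1293]
tool_rot: [-3.141, -0.0, 1.481]
ft_force: [-0.5, -0.0, -1.4]
grip_width: 0.144
finger_force: 88.1
```

```bash
python3 - <<'E'
from h import *
go(*rk(0,-295+35),.1303,84.75)
axle()
s=dict(np.load('/tmp/scene.npz'));a=s['pixels'][190:280,220:320,::-1]
cv2.imwrite('pics/s5.png',cv2.resize(a,None,fx=5,fy=5,interpolation=cv2.INTER_CUBIC))
E
```

```text
t 34.9 pos [ 564.8 -312.7  129.3] rpy [-1.7997e+02 -3.0000e-02  8.4830e+01] F [-0.5 -0.  -1.4] w 0.144 
-> tool shift mm [-1.7 -0.4 -1. ] then turn 0.1 min rows 1 1
top 134 tip y -85.7 x fit [-0.0112 -2.7236] z fit [-1.0000e-02  1.0437e+02]
[[-218.0, -1.7, 106.4], [-203.0, 0.0, 107.8], [-188.0, -0.4, 104.2], [-173.0, -1.1, 105.0], [-158.0, -0.2, 107.7], [-143.0, -0.2, 107.2], [-128.0, -1.1, 105.2], [-113.0, -0.5, 105.1], [-98.0, -2.7, 103.9], [-83.0, -2.6, 106.1]]
scene 224 tip y -86.2 x fit [-0.0106  1.3765] z fit [3.600000e-03 1.031942e+02]
[[-233.0, 4.7, 102.0], [-218.0, 4.2, 102.4], [-203.0, 3.1, 101.8], [-188.0, 2.9, 103.5], [-173.0, 2.1, 102.2], [-158.0, 2.7, 102.8], [-143.0, 2.7, 103.4], [-128.0, 3.0, 102.1], [-113.0, 3.5, 103.8], [-98.0, 1.9, 103.1], [-83.0, 2.7, 101.7]]
```

View pics/s5.png

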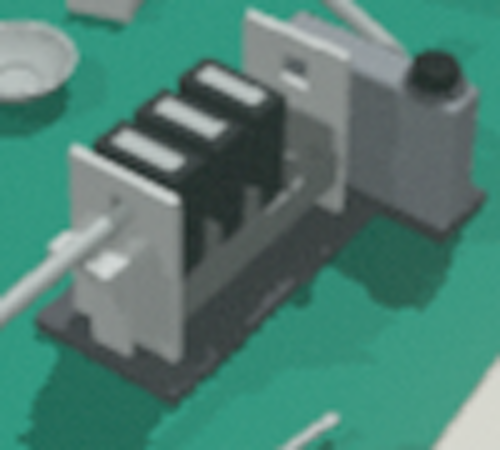

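Crop: the shaft tip has entered the eye at (118,210) with no contact force. Continuing.

>>> {"op": "arm_command", "data": {
  "targets": [
    [[8,-0.3,-0.7,0,10],[8,0,0,0,10],[8,0,0,0,10],[8,0,0,0,10],[8,0,0,0,10]]
  ]
}}

```text
time_s: 35.5
tool_pos: [0.5681, -0.2739, 0.13]
tool_rot: [-3.142, -0.0, 1.479]
ft_force: [-0.1, 0.1, -1.7]
grip_width: 0.148
finger_force: 88.1
```

>>> {"op": "arm_command", "data": {
  "targets": [
    [[8,0,0,0,10],[8,0,0,0,10],[8,0,0,0,10],[8,0,0,0,10],[8,0,0,0,10]]
  ]
}}

```text
time_s: 36.0
tool_pos: [0.5718, -0.2342, 0.13]
tool_rot: [-3.142, -0.0, 1.479]
ft_force: [-0.6, 0.0, -0.7]
grip_width: 0.142
finger_force: 88.1
```

```bash
python3 - <<'E'
from h import *
go(*rk(0,-103.5),.1303,84.75)
E
```

```text
t 36.0 pos [ 571.8 -234.2  130. ] rpy [-180.     -0.     84.75] F [-0.6  0.  -0.7] w 0.142 
-> tool shift mm [76.  -0.1 -0.3] then turn -0.0 min rows 2 1
```

>>> {"op": "arm_command", "data": {
  "targets": [
    [[8,0,0,0,10],[8,0,0,0,10],[8,0,0,0,10],[8,0,0,0,10],[8,0,0,0,10]]
  ]
}}

```text
time_s: 36.5
tool_pos: [0.5755, -0.1944, 0.13]
tool_rot: [3.142, 0.0, 1.479]
ft_force: [0.0, 0.7, -1.1]
grip_width: 0.142
finger_force: 88.1
```

>>> {"op": "arm_command", "data": {
  "targets": [
    [[8,0,0,0,10],[8,0,0,0,10],[8,0,0,0,10],[6,0,0,0,10],[0,0,0,0,10]]
  ]
}}

```text
time_s: 37.0
tool_pos: [0.5782, -0.1644, 0.13]
tool_rot: [-3.141, -0.0, 1.48]
ft_force: [0.1, 0.5, -0.8]
grip_width: 0.142
finger_force: 88.1
```

```bash
python3 - <<'E'
from h import *
go(*rk(0,-103.5),.1303,84.75)
E
```

```text
t 37.0 pos [ 578.2 -164.4  130. ] rpy [-1.7999e+02 -1.0000e-02  8.4790e+01] F [ 0.1  0.5 -0.8] w 0.142 
-> tool shift mm [ 5.8 -0.1 -0.3] then turn 0.0 min rows 1 1
```

>>> {"op": "arm_command", "data": {
  "targets": [
    [[2,0,0.5,0,10],[2,0,0.5,0,10],[2,0,0,0,10],[0,0,0,0,10],[0,0,0,0,10]]
  ]
}}

```text
time_s: 37.5
tool_pos: [0.5787, -0.1593, 0.129]
tool_rot: [3.142, 0.0, 1.479]
ft_force: [0.3, 0.8, -1.6]
grip_width: 0.141
finger_force: 88.1
```

>>> {"op": "arm_command", "data": {
  "targets": [
    [[1,0,0,0,10],[0,0,0,0,10],[0,0,0,0,10]]
  ]
}}

```text
time_s: 37.8
tool_pos: [0.5788, -0.1582, 0.129]
tool_rot: [3.142, 0.0, 1.479]
ft_force: [0.3, -0.1, -1.2]
grip_width: 0.15
finger_force: 88.1
```

>>> {"op": "arm_command", "data": {
  "targets": [
    [[1,0,0,0,10],[0,0,0,0,10],[0,0,0,0,10]]
  ]
}}

```text
time_s: 38.1
tool_pos: [0.5789, -0.1574, 0.129]
tool_rot: [3.141, 0.0, 1.479]
ft_force: [-0.8, -3.2, -0.8]
grip_width: 0.145
finger_force: 88.1
```

```bash
python3 - <<'E'
from h import *
go(*rk(0,-103.5),.1275,84.75)
s=shot('scene'); P=rackpts(s); x,y,z=P[...,0],P[...,1],P[...,2]; g=s['pixels'].astype(int)
m=(y>82)&(y<96)&(abs(x)<12)&(z>85)&(z<112)&(g.min(2)>100); print('tip pts',m.sum(),y[m].max() if m.any() else None)
E
```

```text
t 38.1 pos [ 578.9 -157.4  129. ] rpy [1.7999e+02 2.0000e-02 8.4750e+01] F [-0.8 -3.2 -0.8] w 0.145 
-> tool shift mm [-1.2 -0.2  1.5] then turn 0.0 min rows 1 1
tip pts 2 82.32617347315679
```

>>> {"op": "arm_command", "data": {
  "targets": [
    [[0.5,0,1,0,10],[0,0,0.5,0,10],[0,0,0.5,0,10],[0,0,0,0,10],[0,0,0,0,10]]
  ]
}}

```text
time_s: 38.65
tool_pos: [0.5792, -0.1574, 0.1278]
tool_rot: [3.141, 0.001, 1.479]
ft_force: [-4.7, -7.8, 10.7]
grip_width: 0.145
finger_force: 90.1
```

>>> {"op": "arm_command", "data": {
  "targets": [
    [[0,0,0,0,20],[0,0,0,0,30],[0,0,0,0,40],[0,0,0,0,40],[0,0,0,0,40]]
  ],
  "grip_force": 40
}}

```text
time_s: 39.15
tool_pos: [0.5789, -0.1566, 0.1269]
tool_rot: [-3.141, -0.0, 1.479]
ft_force: [0.5, -0.7, -0.4]
grip_width: 0.467
finger_force: 0.0
```

>>> {"op": "arm_command", "data": {
  "targets": [
    [[0,0,-20,0,40],[0,0,-40,0,40],[0,0,-50,0,0],[0,0,-50,0,0],[0,0,-20,0,0]]
  ]
}}

```text
time_s: 39.65
tool_pos: [0.5803, -0.1571, 0.312]
tool_rot: [3.136, 0.001, 1.479]
ft_force: [-0.1, 0.1, -0.7]
grip_width: 0.003
finger_force: 0.0
```

```bash
python3 - <<'E'
from h import *
s=shot('scene'); P=rackpts(s); x,y,z=P[...,0],P[...,1],P[...,2]; g=s['pixels'].astype(int)
m=(abs(x)<9)&(y<-75)&(y>-150)&(z>118)&(z<140); print('tab',m.sum(),np.percentile(x[m],[3,97]),np.percentile(y[m],[3,97]),np.percentile(z[m],[50,97]))
s=dict(np.load('/tmp/scene.npz'));a=s['pixels'][170:290,210:330,::-1]
cv2.imwrite('pics/s6.png',cv2.resize(a,None,fx=4,fy=4,interpolation=cv2.INTER_CUBIC))
s=shot('top'); P=rackpts(s); x,y,z=P[...,0],P[...,1],P[...,2]
m=(abs(x-65)<25)&(abs(y-112)<25)&(z>110)&(z<122); print('button',m.sum(),x[m].mean(),y[m].mean(),np.percentile(x[m],[2,98]),np.percentile(y[m],[2,98]))
go(*rk(82,113),.20,84.75)
E
```

```text
tab 105 [-6.59631557  8.15004412] [-126.73312637  -78.41989031] [125.29090231 128.85798451]
button 40 70.83327077557924 112.49717475789184 [58.99422466 81.92675084] [ 99.94363095 123.9702508 ]
t 39.75 pos [ 580.4 -157.1  310.8] rpy [1.7966e+02 7.0000e-02 8.4750e+01] F [ 0.4 -0.1 -0.5] w -0.005 
-> tool shift mm [214.9  80.3 110.8] then turn 0.0 min rows 6 1
```

View pics/s6.png

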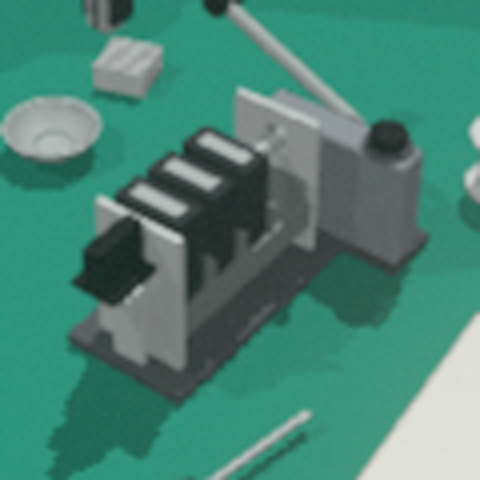

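Crop: the tab sits flush against the -y plate at (115,260), and the shaft emerges through the +y plate's eye at (272,140). Now the button.

>>> {"op": "arm_command", "data": {
  "targets": [
    [[43,14,0,0,0],[43,14,0,0,0],[43,14,0,0,0],[43,14,0,0,0],[42,13,0,0,0]]
  ]
}}

```text
time_s: 40.25
tool_pos: [0.6673, 0.052, 0.3057]
tool_rot: [-3.14, 0.0, 1.479]
ft_force: [0.4, -0.8, 0.0]
grip_width: 0.0
finger_force: 0.0
```

>>> {"op": "arm_command", "data": {
  "targets": [
    [[0,0,50,0,0],[0,0,50,0,0],[0,0,40,0,0],[0,0,0,0,0],[0,0,0,0,0]]
  ]
}}

```text
time_s: 40.75
tool_pos: [0.6669, 0.05, 0.1667]
tool_rot: [-3.14, 0.0, 1.479]
ft_force: [0.8, 0.7, 0.7]
grip_width: -0.003
finger_force: 0.0
```

```bash
python3 - <<'E'
from h import *
go(*rk(70.5,112),.1335,84.75)
E
```

```text
t 40.75 pos [666.9  50.  166.7] rpy [-1.799e+02  1.000e-02  8.475e+01] F [0.8 0.7 0.7] w -0.003 
-> tool shift mm [-0.3  1.7 33.2] then turn -0.0 min rows 1 1
```

>>> {"op": "arm_command", "data": {
  "targets": [
    [[0,1.5,20,0,0],[0,0,6,0,0],[0,0,3,0,0],[0,0,3,0,0],[0,0,1,0,0]]
  ]
}}

```text
time_s: 41.25
tool_pos: [0.6694, 0.0499, 0.135]
tool_rot: [3.14, -0.0, 1.479]
ft_force: [0.6, -1.3, 1.5]
grip_width: 0.0
finger_force: 1.1
```

>>> {"op": "arm_command", "data": {
  "targets": [
    [[0,0,0,0,0],[0,0,0,0,0],[0,0,0,0,0],[0,0,0,0,0],[0,0,0,0,0]]
  ]
}}

```text
time_s: 41.75
tool_pos: [0.6688, 0.05, 0.1341]
tool_rot: [3.141, -0.0, 1.479]
ft_force: [2.7, -1.0, 2.1]
grip_width: 0.005
finger_force: 1.2
```

>>> {"op": "arm_command", "data": {
  "targets": [
    [[0,0,0,0,0],[0,0,0,0,0],[0,0,0,0,0],[0,0,0,0,0],[0,0,0,0,0]]
  ]
}}

```text
time_s: 42.25
tool_pos: [0.6687, 0.05, 0.134]
tool_rot: [-3.142, -0.0, 1.479]
ft_force: [2.2, 0.0, 1.7]
grip_width: 0.0
finger_force: 1.2
```

>>> {"op": "arm_command", "data": {
  "targets": [
    [[0,0,0,0,0],[0,0,0,0,0],[0,0,0,0,0],[0,0,0,0,0],[0,0,0,0,0]]
  ]
}}

```text
time_s: 42.75
tool_pos: [0.6687, 0.05, 0.134]
tool_rot: [-3.142, -0.0, 1.479]
ft_force: [1.7, 1.1, 2.5]
grip_width: 0.002
finger_force: 1.2
```

```bash
python3 - <<'E'
from h import *
lever(); go(*rk(70.5,112),.1335,84.75)
E
```

```text
scene grip 105 [-43.8 -32.6 -26.1] [201.9 212.6 217.7]
q~ -0.03344328467572866
bay -54 top z 115.0 x [-27.   27.2]
bay -18 top z 114.8 x [-25.   27.3]
bay 18 top z 115.1 x [-26.5  28.1]
t 42.85 pos [668.7  50.  134. ] rpy [180.    -0.    84.75] F [2.9 0.6 2.6] w 0.0 
-> tool shift mm [-0.4 -0.1  0.5] then turn 0.0 min rows 1 1
```

>>> {"op": "arm_command", "data": {
  "targets": [
    [[0,0,-10,0,0],[0,0,-40,0,0],[0,0,-50,0,0],[0,0,-50,0,0],[0,0,-50,0,0]]
  ]
}}

```text
time_s: 43.35
tool_pos: [0.6678, 0.0499, 0.3365]
tool_rot: [-3.141, 0.0, 1.479]
ft_force: [0.7, 0.5, -0.6]
grip_width: 0.003
finger_force: 0.0
```

>>> {"op": "arm_command", "data": {
  "targets": [
    [[0,0,0,0,0],[0,0,0,0,0],[0,0,0,0,0],[0,0,0,0,0],[0,0,0,0,0]]
  ]
}}

```text
time_s: 43.85
tool_pos: [0.6682, 0.0499, 0.3328]
tool_rot: [-3.139, 0.0, 1.479]
ft_force: [-0.7, -0.3, 0.1]
grip_width: 0.0
finger_force: 0.0
```

```bash
python3 - <<'E'
from h import *
lever()
s=dict(np.load('/tmp/scene.npz'));P=rackpts(s); x,y,z=P[...,0],P[...,1],P[...,2]
m=(abs(x)<9)&(y<-75)&(y>-150)&(z>118)&(z<140); print('tab',m.sum(),np.percentile(y[m],[3,97]))
a=s['pixels'][110:290,210:360,::-1]
cv2.imwrite('pics/s7.png',cv2.resize(a,None,fx=3.3,fy=3.3,interpolation=cv2.INTER_CUBIC))
E
```

```text
scene grip 103 [-45.2 -32.6 -27.1] [202.8 213.3 217.5]
q~ -0.025259582868005337
bay -54 top z 115.3 x [-26.2  27.4]
bay -18 top z 115.1 x [-26.1  27.5]
bay 18 top z 114.9 x [-27.   27.9]
tab 104 [-126.20290015  -78.27213408]
```

View pics/s7.png

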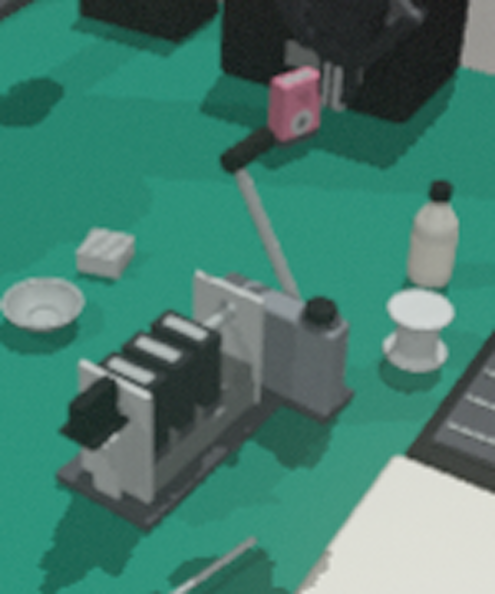

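The final view shows the lever fully up at (245,155), the tab at the plate at (95,410) and three cassettes hanging upright at (165,370). Handing in.

```bash
python3 -c "
from rig import *
print(hand_in())"
```

```text
the job is handed in; nothing more can be done
None
```

I handed the job in with all three dark cassettes hanging on the axle about 12 mm clear of the cradle floor, the tab against the -y plate and the lever fully up; no verdict came back from the judge.

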